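# Turn drawer fronts with a spatula and seat them in the assembly tray

### The job

First clear the sanding block off the assembly tray and leave it in the grey tool box. Then use the forked spatula to turn over every drawer front on the felt mat, so the painted face lies down; do not touch a front with the fingers until it has been turned over. Stand the spatula back on its dark board, seat each turned front, painted face still down, fully home in a pocket of the tray, one per pocket, and leave everything else on the bench undisturbed.

Things in the scene. Friction and masses are not known exactly. Their poses are not given: they have to be found in the camera images.
- front0: drawer front: board 100 (x) x 90 (y) x 10 mm, painted show face; from its bare back a centred cleat 70 (x) x 24 (y) mm stands out 20 mm. Origin: centre of the board (cleat ends 25 mm from it); z points out of the show face. Starts face up, standing on the cleat, so its edges overhang with a 20 mm gap below; x roughly away from the robot. 0.07 to 0.13 kg. 2 or 3 of the three are present.
- front1: drawer front: board 100 (x) x 90 (y) x 10 mm, painted show face; from its bare back a centred cleat 70 (x) x 24 (y) mm stands out 20 mm. Origin: centre of the board (cleat ends 25 mm from it); z points out of the show face. Starts face up, standing on the cleat, so its edges overhang with a 20 mm gap below; x roughly away from the robot. 0.07 to 0.13 kg. 2 or 3 of the three are present.
- front2: drawer front: board 100 (x) x 90 (y) x 10 mm, painted show face; from its bare back a centred cleat 70 (x) x 24 (y) mm stands out 20 mm. Origin: centre of the board (cleat ends 25 mm from it); z points out of the show face. Starts face up, standing on the cleat, so its edges overhang with a 20 mm gap below; x roughly away from the robot. 0.07 to 0.13 kg. 2 or 3 of the three are present.
- spatula: forked spatula, 0.22 kg. Origin: grip point on the handle's axis; x along the handle towards the blade, z up as it stands. Handle: square bar 22 x 22 mm, x -65 to 50 mm, turned 45 deg about its length: fingers leaned 45 deg sideways grip it squarely (open them under about 45 mm or the lower one meets the bench). A 10 mm leg goes down from it at x = -56 mm, so it stands by itself.
- blade (a point): point on the spatula's flat steel blade, midway along the tines on the handle's line (x = 117, y = 0, z = -56 mm from its origin, level with the blade's top; blade 4 mm thick). Cross-piece at spatula x = 60 to 75 mm; tines at x = 75 to 160 mm, one at y = -40 to -19, one at y = 19 to 55 mm: they pass either side of a cleat.
- lip (a point): middle of the top of the lip along the outer edge of the +y tine (spatula x = 117, y = 53 mm); it stands 5 mm above the blade's top, inner face at y = 51 mm. With a front on the blade, rolling the spatula quickly by 95 to 110 deg about its x, lip side down, close above the mat, topples the front over the lip, turned over.
- mat: grey felt mat fixed to the bench, 170 (x) x 450 (y) x 3 mm, under the drawer fronts. Origin at the centre of its underside.
- board: dark wooden board 250 (x) x 130 (y) x 5 mm fixed to the bench, resting place of the spatula. Origin at the centre of its underside.
- home (a point): point where the spatula's origin is when it stands properly on the dark board, 65 mm above the bench; the spatula's x lies along the board's x
- tray: assembly tray fixed to the bench, 339 (x) x 107 (y) x 16 mm, with three felt-lined pockets in a row along x, each 105 (x) x 95 (y) mm and 10 mm deep, walls 6 mm. Origin at the centre of its underside; x roughly away from the robot.
- pocket0 (a point): centre of the floor of pocket 0 of the tray (nearest the robot), 6 mm above the bench; axes as the tray
- pocket1 (a point): centre of the floor of pocket 1 of the tray (middle), 6 mm above the bench; axes as the tray
- pocket2 (a point): centre of the floor of pocket 2 of the tray (farthest from the robot), 6 mm above the bench; axes as the tray
- sander: hand sanding block, wood with a cork sole, 140 (x) x 46 (y) x 38 mm tall, 0.2 kg, lying across the tray, on its rims. Origin at the centre of its underside.
- toolbox: open grey tool box fixed to the bench, 210 (x) x 120 (y) x 40 mm, walls and floor 5 mm. Origin at the centre of its underside.
- glue: white glue bottle, 56 mm across, 160 mm tall; a bystander to leave alone. Origin at the centre of its underside.
- tin: closed steel tin, 80 mm across, 90 mm tall; a bystander to leave alone. Origin at the centre of its underside.
- tape: black tape measure case, 70 x 40 mm, 60 mm tall; a bystander to leave alone. Origin at the centre of its underside.
- square: try square lying flat, 120 mm wooden stock and 180 mm blade; a bystander to leave alone. Origin at the centre of its underside (of the stock).
- mug: blue mug, 80 mm across, 90 mm tall; a bystander to leave alone. Origin at the centre of its underside.

How it is judged:
On the way, in this order (a step that is already met when the one before it is completed fails the run):
1. the sanding block lies in the tool box, let go (x of sander in the frame of toolbox between -0.1 and 0.1 m and y of sander in the frame of toolbox between -0.055 and 0.055 m and z of sander in the frame of toolbox between 0 and 0.035 m and contact force between the fingers and sander below 0.2 N), for 0.3 s.
2. every drawer front lies turned over, painted face down (angle between each of front0, front1, front2's own z axis and vertical above 2.7 rad), for 0.2 s.
At the end, for the whole second after the job is handed in: Each drawer front lies painted face down on the floor of a pocket, centred within 6 mm, level and square within 0.08 rad; the spatula stands level on its board, within 50 mm and 0.35 rad of home; the sanding block is in the tool box; all at rest (x of sander in the frame of toolbox between -0.1 and 0.1 m and y of sander in the frame of toolbox between -0.055 and 0.055 m and z of sander in the frame of toolbox between 0 and 0.035 m and horizontal distance between spatula and home below 0.05 m and angle between spatula's own z axis and vertical below 0.12 rad and angle between the x axis of spatula and the x axis of board, either way round below 0.35 rad and z of spatula in the frame of board between 0.05 and 0.075 m and ((horizontal distance between front0 and pocket0 below 0.006 m and z of front0 in the frame of pocket0 between 0.002 and 0.008 m and angle between the x axis of front0 and the x axis of tray, either way round below 0.08 rad) or (horizontal distance between front0 and pocket1 below 0.006 m and z of front0 in the frame of pocket1 between 0.002 and 0.008 m and angle between the x axis of front0 and the x axis of tray, either way round below 0.08 rad) or (horizontal distance between front0 and pocket2 below 0.006 m and z of front0 in the frame of pocket2 between 0.002 and 0.008 m and angle between the x axis of front0 and the x axis of tray, either way round below 0.08 rad)) and ((horizontal distance between front1 and pocket0 below 0.006 m and z of front1 in the frame of pocket0 between 0.002 and 0.008 m and angle between the x axis of front1 and the x axis of tray, either way round below 0.08 rad) or (horizontal distance between front1 and pocket1 below 0.006 m and z of front1 in the frame of pocket1 between 0.002 and 0.008 m and angle between the x axis of front1 and the x axis of tray, either way round below 0.08 rad) or (horizontal distance between front1 and pocket2 below 0.006 m and z of front1 in the frame of pocket2 between 0.002 and 0.008 m and angle between the x axis of front1 and the x axis of tray, either way round below 0.08 rad)) and ((horizontal distance between front2 and pocket0 below 0.006 m and z of front2 in the frame of pocket0 between 0.002 and 0.008 m and angle between the x axis of front2 and the x axis of tray, either way round below 0.08 rad) or (horizontal distance between front2 and pocket1 below 0.006 m and z of front2 in the frame of pocket1 between 0.002 and 0.008 m and angle between the x axis of front2 and the x axis of tray, either way round below 0.08 rad) or (horizontal distance between front2 and pocket2 below 0.006 m and z of front2 in the frame of pocket2 between 0.002 and 0.008 m and angle between the x axis of front2 and the x axis of tray, either way round below 0.08 rad)) and angle between each of front0, front1, front2's own z axis and vertical above 3.06 rad and linear speed of each of front0, front1, front2, spatula, sander below 0.02 m/s); the robot touches nothing.
It fails at once if the fingers touch drawer front 0 before it has been turned over (contact force between the fingers and front0 above 0.5 N and angle between front0's own z axis and vertical below 1.2 rad).
It fails at once if the fingers touch drawer front 1 before it has been turned over (contact force between the fingers and front1 above 0.5 N and angle between front1's own z axis and vertical below 1.2 rad).
It fails at once if the fingers touch drawer front 2 before it has been turned over (contact force between the fingers and front2 above 0.5 N and angle between front2's own z axis and vertical below 1.2 rad).
It fails at once if something else on the bench is moved more than 40 mm (distance of any of glue, tin, tape, square, mug from where it was at the start of the episode above 0.04 m).
Of front0, front1, front2 only 2 to 3 are there at a start; the rules pass over those that are not, and their reading is None.
At some moment in a run one of front0, front1, front2, sander may be knocked a few centimetres aside while the robot is not near it.
It also fails if it takes over 210 s, if anything falls off the work surface, if the arm or the gripper's body presses on something with over 40 N, if the wrist force passes 120 N, or if a joint passes its speed limit or range.

### The arm

A 7-joint arm with a two-finger parallel gripper is mounted at the origin on the work surface. World frame = base frame: x ahead of the robot, y to its left, z up, the work surface at z = 0. Lengths are in m, angles in rad, forces in N, time in s.
With the tool pointing down it reaches from about 0.35 to 0.9 m from the base axis. Payload 19.9 kg.
Tool frame: the origin (TCP) lies on the centre line of the jaws, within the pads' length; the fingertips stand manip.tip_extent ahead of it and the grasp point (between the pads) lies 3 mm ahead of it (manip.tip_extent is the distance from the TCP to the fingertips, in m); z points along the fingers, y is the line along which they close (so a half turn about z gives the same grasp; the last joint's range is limited). The gripper opens to 94 mm and grips with 3 to 60 N. Pads are 16 mm wide; open, the fingers measure 119 mm over their backs; the gripper's body (75 mm by 177 mm) begins 78 mm behind the grasp point.
Start: joints at [-1.149, 0.417, -0.01, 1.614, 0.005, 1.111, -0.053], TCP at [0.28, 0.559, 0.227] pointing down, gripper open.
Joint ranges: [-2.81, 2.81], [-0.39, 2.02], [-1.27, 1.25], [0.06, 2.57], [-1.19, 4.33], [0.19, 2], [-2.82, 2.82]. Speed limits (rad/s): [1.89, 1.89, 2.39, 2.39, 3.01, 3.01, 3.01].

### API

Orientations are given as a rotation vector (axis times angle).
In Python, from cell import manip gives the robot as it stands.
- The arm moves only by the tool step_arm, never from a script. Its argument "commands" is a list of rows, each a list of 3 entries, a list of its own where there are three numbers: the shift along the world's x, y, z in m, then the turn, a rotation vector about the world's x, y, z in rad, then the finger opening in m, from 0 to 0.094. A call has 1 to 10 rows; each row is the pose to reach, as a shift and turn from the pose commanded when the call began; what a row does not reach only later rows make up. A row lasts 1/10 s, in which the tool goes at most 50 mm and 8.59 degrees, less where a joint would pass 70% of its speed; a pose out of reach is approached as far as the arm can. A call with a gripper value outside its range is refused whole. The fingers move at their own pace and stop on an object; "grip_force" is the grip in N (left out, the last holds). Time passes only in rows, so rows that repeat a pose let the fingers close. It gives the time, the measured TCP pose, the force and the opening at its end, in the units of the state.
- manip.observe(): the state, without advancing time (a new reading comes with each control period).
- manip.read_camera(name): name is "scene" or "side" or "wrist"; returns (picture, depth): 400x640x3 uint8, red, green, blue; 400x640 float32, m along the optical axis (not along the pixel's ray), 0 where there is no reading.
- manip.get_calibration(name): a dict with "fovy" (degrees; the focal length in pixels is half the picture's height over the tangent of half this angle, whatever the lens; pixels are square), "cx", "cy" (the principal point, pixels), "dist" ([k1, k2, p1, p2, k3] as OpenCV has them; the pictures are not rectified), "position" and "orientation" of the camera in the world. Camera axes: x right, y up, looking along -z (the intrinsics and any distortion apply to the point x, -y, -z); pixel columns grow to the right and rows downward; lengths in m; the calibration is good to about 2 mm. A picture is of the moment at which its call begins: read the wrist's pose just before it. get_calibration takes no time and is no camera call; for the wrist camera it gives the pose at the moment of the call.
- manip.job_done(): hands the job in, once; it reports no verdict.
The state is a dict: "clock": time; "qpos": joint angles; "qvel": joint speeds; "effort": joint torques, N m; "tcp_pos": TCP position; "tcp_rot": TCP orientation; "contact_force": force on the tool from outside, world axes, zero at the start; "torque": the same for the moment, N m; "opening": finger opening in m.
Only numpy, scipy, OpenCV 4.12 (cv2) and the standard library are available. Lean on these libraries where they do the work, as an engineer would, in place of code of your own. Each camera call takes 0.05 s, during which the arm holds its last target. There are 200 camera calls.

## Working session

There is one attempt and no reset: what is moved stays moved. The work goes in short steps, Python scripts to look and compute and a tool call to move; the robot and the scene stay as the last step left them, time stands still between calls to the robot, and variables do not carry over. Pictures are saved under pics/ and viewed, on a budget of 14 in all, crops included, one or two more only if the job needs it, and the job is handed in when it is done.

Besides the shell and the picture viewer there is one more tool, called after "Call:" as name([rows], argument=value, ...), one row to a line, values as JSON. step_arm: Moves the arm, as the interface text tells. Its arguments: {"type":"object","properties":{"commands":{"type":"array","items":{"type":"array"}},"grip_force":{"type":"number"}},"required":["commands"]}

```bash
ls; mkdir -p pics
cat > h.py <<'E'
import numpy as np,cv2
from cell import manip
from scipy.spatial.transform import Rotation as R
def cal(n):
    c=manip.get_calibration(n); f=200/np.tan(np.radians(c['fovy'])/2)
    K=np.array([[f,0,c['cx']],[0,f,c['cy']],[0,0,1.]])
    o=np.array(c['orientation'],float)
    Rm=R.from_rotvec(o).as_matrix() if o.shape==(3,) else o.reshape(3,3)
    return K,np.array(c['dist'],float),np.array(c['position'],float),Rm
def shot(n,save=None):
    C=cal(n); rgb,d=manip.read_camera(n)
    if save: cv2.imwrite('pics/'+save+'.png',rgb[:,:,::-1])
    np.savez('/tmp/%s.npz'%(save or n),rgb=rgb,d=d,K=C[0],D=C[1],p=C[2],R=C[3])
    return rgb,d,C
def cloud(d,C):
    K,D,p,Rm=C; v,u=np.mgrid[0:d.shape[0],0:d.shape[1]]
    uv=np.stack([u.ravel(),v.ravel()],1).astype(float)[:,None]
    n=cv2.undistortPoints(uv,K,D)[:,0]
    z=d.ravel(); P=np.stack([n[:,0]*z,-n[:,1]*z,-z],1)
    W=P@Rm.T+p; W[z==0]=np.nan
    return W.reshape(d.shape+(3,))
def ray(uv,z,C):
    K,D,p,Rm=C; n=cv2.undistortPoints(np.array(uv,float).reshape(-1,1,2),K,D)[:,0]
    r=np.c_[n[:,0],-n[:,1],-np.ones(len(n))]@Rm.T
    return p+r*((z-p[2])/r[:,2])[:,None]
def st():
    s=manip.observe(); print('t',round(s['clock'],2),'p',np.round(s['tcp_pos'],4),'r',np.round(s['tcp_rot'],3),'F',np.round(s['contact_force'],1),'op',round(float(s['opening']),4),'q',np.round(s['qpos'],2)); return s
E
python3 - <<'E'
from h import *
st(); print(manip.tip_extent)
for n in('scene','side','wrist'):
    rgb,d,C=shot(n,n+'0'); print(n,C[0][0,0],C[0][:2,2],C[1],C[2],np.round(C[3],3).tolist())
E
```

```text
pics
t 0.0 p [0.2795 0.5586 0.2268] r [-7.220e-01 -3.057e+00  2.000e-03] F [ 0.1 -0.2  0.5] op 0.0937 q [-1.15  0.42 -0.01  1.61  0.    1.11 -0.05]
0.022
scene 404.9917849324096 [318.43370366 203.43359434] [-0.05220499  0.          0.          0.          0.        ] [ 1.04819697 -0.51134826  1.08138151] [[0.727, -0.587, 0.356], [0.686, 0.619, -0.382], [0.004, 0.522, 0.853]]
side 510.9334184279997 [314.46186135 201.16103974] [-0.01588783  0.          0.          0.          0.        ] [-0.40666064 -1.20148364  0.9170962 ] [[0.746, 0.326, -0.581], [-0.666, 0.347, -0.66], [-0.014, 0.879, 0.476]]
wrist 292.8665357137388 [320.4319547  201.40551842] [-0.03291172  0.          0.          0.          0.        ] [0.20431678 0.59538503 0.38454965] [[0.447, -0.857, -0.256], [0.894, 0.428, 0.129], [-0.001, -0.287, 0.958]]
```

View pics/scene0.png

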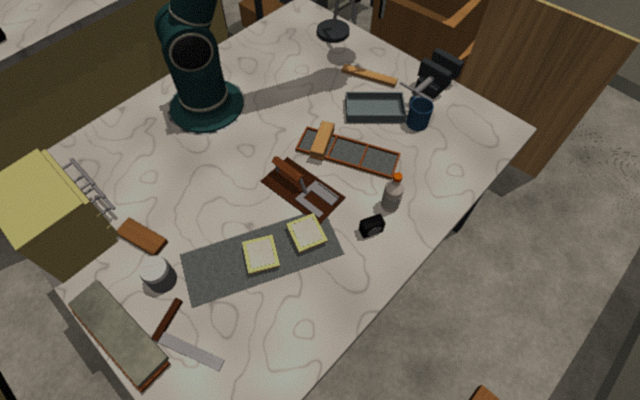

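View pics/side0.png

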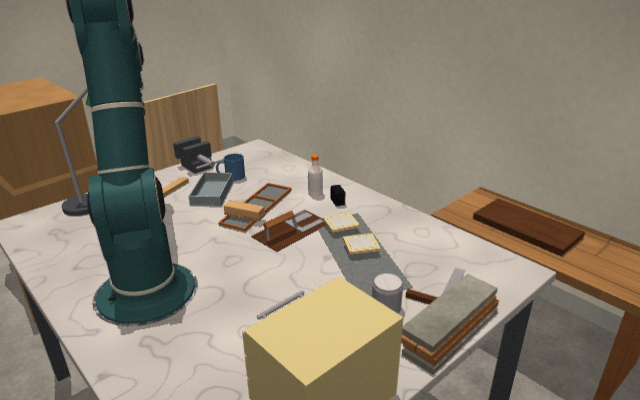

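The scene shows two fronts on the mat at (260,254) and (307,232), the spatula at (305,185), the tray at (350,152) with the sander at (322,140) on its near end, the tool box at (375,107), the mug at (420,112), the glue at (393,192), the tape at (372,226) and the tin at (155,273).

```bash
cat >> h.py <<'E'
def load(n):
    z=np.load('/tmp/%s.npz'%n); return z['rgb'],z['d'],(z['K'],z['D'],z['p'],z['R'])
def rect(W,m):
    P=W[m]; (c,s,a)=cv2.minAreaRect((P[:,:2]*1000).astype(np.float32)); return np.round(c,1),np.round(s,1),round(a,1),len(P),np.round(np.nanmedian(P[:,2])*1000,1)
def comps(W,lo,hi,box=(0.1,1.1,-0.7,0.7),minn=60,res=0.003):
    x0,x1,y0,y1=box
    m=(W[...,2]>lo)&(W[...,2]<hi)&(W[...,0]>x0)&(W[...,0]<x1)&(W[...,1]>y0)&(W[...,1]<y1)
    n,l=cv2.connectedComponents(m.astype(np.uint8))
    for i in range(1,n):
        k=l==i
        if k.sum()>=minn: print(*rect(W,k),'px',np.round(np.argwhere(k).mean(0)[::-1]))
E
python3 - <<'E'
from h import *
for n in('scene0',):
    rgb,d,C=load(n); W=cloud(d,C)
    print('bench z',np.nanmedian(W[(abs(W[...,2])<.02)][:,2]))
    for lo,hi in((.002,.25),(.024,.036),(.043,.065),(.01,.02)):
        print(lo,hi); comps(W,lo,hi)
    res=400 # px per m*... 
    s=600
    xs=np.linspace(0.1,1.0,s*9//10+1);ys=np.linspace(0.6,-0.6,s+201)
    X,Y=np.meshgrid(xs,ys)
    # image: rows = x descending, cols = y descending
    X,Y=np.meshgrid(np.linspace(1.0,0.1,600),np.linspace(0.6,-0.6,800),indexing='ij')
    P=(np.stack([X,Y,np.full_like(X,0.01)],-1).reshape(-1,3)-C[2])@C[3]; P=P*[1,-1,-1]
    uv=cv2.projectPoints(P,np.zeros(3),np.zeros(3),C[0],C[1])[0].reshape(600,800,2).astype(np.float32)
    im=cv2.remap(rgb[:,:,::-1].copy(),uv[...,0],uv[...,1],1)
    cv2.imwrite('pics/top.png',im)
E
```

```text
bench z 5.422539086041844e-05
0.002 0.25
[115.8 632.6] [31.1 98.7] 0.2 112 16.7 px [342.  37.]
[501.5 493.5] [403.6 276.8] 36.8 3711 34.7 px [400. 100.]
[337.  531.6] [234.8  68.9] 17.2 540 17.4 px [369.  75.]
[121.6  -2.3] [ 43.1 188.5] 0.0 374 10.5 px [224. 119.]
[565.1 191.4] [444.5 225.4] 3.4 3593 10.8 px [355. 158.]
[ 588.3 -213.1] [385.5 558.7] 9.0 8148 5.4 px [274. 235.]
[ 290.  -565.9] [421.1 247.1] 11.8 9593 156.0 px [ 80. 229.]
[768.4  24.5] [102.4  70.7] 62.4 495 55.5 px [371. 226.]
[ 531.5 -605.1] [444.1 189.7] 0.0 5000 70.5 px [140. 334.]
0.024 0.036
[407.8 422.3] [133.2  14.2] 43.6 92 29.5 px [365.  94.]
[511.5 360.6] [208.7  11.4] 42.4 151 29.9 px [376. 117.]
[ 651.  -136.3] [ 90.5 102.2] 67.6 866 33.0 px [306. 233.]
[ 309.6 -567.4] [153.7 246.2] 6.5 620 25.9 px [126. 241.]
[ 603.6 -275.5] [ 90.  102.9] 59.2 968 33.1 px [260. 254.]
[ 478.2 -512.7] [26.2 75.4] 0.7 71 30.2 px [167. 283.]
[ 657.3 -666.2] [ 8.3 67.7] 5.4 85 32.9 px [158. 372.]
0.043 0.065
[511.8 614.2] [34.6 44.2] 77.8 80 51.1 px [422.  76.]
[580.5 584.2] [148.8  57. ] 78.6 192 54.4 px [431.  88.]
[608.1 4
[... 257 characters left out ...]
108. 206.]
[777.8   9.8] [71.9 40. ] 63.4 328 58.3 px [372. 223.]
[ 251.  -610.5] [  9.5 177.3] 0.2 337 54.4 px [ 87. 250.]
[ 475.8 -513.7] [78.2 33.6] 89.4 122 54.9 px [163. 280.]
[ 659.8 -661.7] [ 3.9 73.8] 3.3 73 58.5 px [156. 370.]
0.01 0.02
[342.7 525.6] [216.7  45.6] 20.2 338 17.3 px [369.  75.]
[117.9  -4.9] [138.9  35.4] 89.9 199 12.6 px [224. 118.]
[513.3 359.5] [207.2  13. ] 43.4 115 15.1 px [375. 120.]
[393.  128.4] [ 50.6 114.2] 28.2 114 14.7 px [304. 139.]
[576.  203.7] [241.  112.4] 22.3 494 14.8 px [362. 155.]
[582.1  12.1] [98.6 28.4] 1.6 85 12.0 px [325. 190.]
[ 250.7 -616.5] [  9.  163.5] 0.3 125 15.5 px [ 92. 257.]
[ 573.6 -565.6] [ 59.2 120.1] 21.1 379 16.5 px [166. 322.]
```

View pics/top.png

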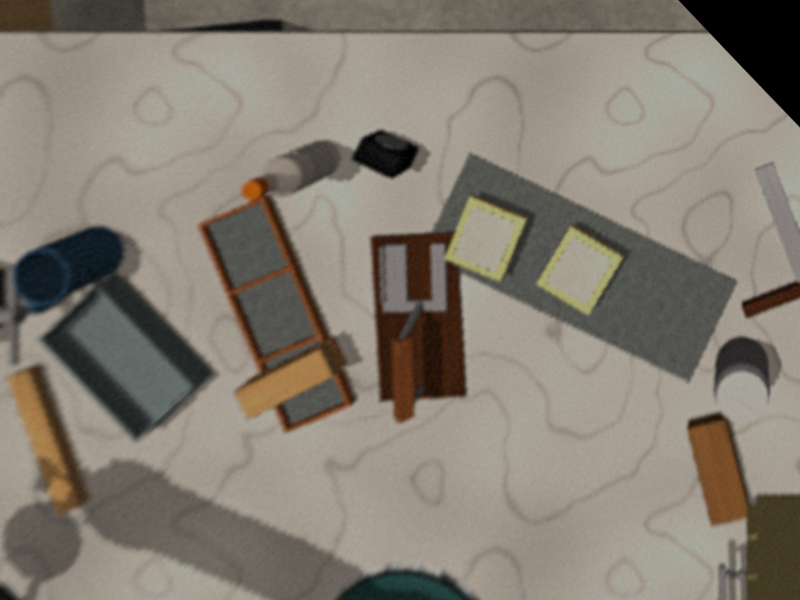

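The top-down view shows the spatula standing along world x with its blade away from the robot and its wide (+y) tine on the left. The fronts and mat are turned about -25°, the sander lies across the near tray pocket at (290,380), and the tool box is at (128,360).

```bash
cat >> h.py <<'E'
def fit(W,lo,hi,x0,x1,y0,y1,trim=1):
    m=(W[...,2]>lo)&(W[...,2]<hi)&(W[...,0]>x0)&(W[...,0]<x1)&(W[...,1]>y0)&(W[...,1]<y1)
    P=W[m]
    (c,s,a)=cv2.minAreaRect((P[:,:2]*1000).astype(np.float32))
    if s[0]<s[1]: a=a+90; s=s[::-1]
    a=(a+90)%180-90
    return 'c',np.round(c,1),'size',np.round(s,1),'longaxis deg',round(a,1),'n',len(P),'z',np.round(np.median(P[:,2])*1000,1)
E
python3 - <<'E'
from h import *
for n in('scene0','side0'):
    rgb,d,C=load(n); W=cloud(d,C); print(n)
    print('sander',*fit(W,.051,.058,.37,.53,.05,.24))
    print('toolbox',*fit(W,.034,.045,.35,.62,.27,.55))
    print('tray',*fit(W,.0135,.0185,.36,.75,.03,.32))
    print('frontA',*fit(W,.031,.036,.57,.72,-.21,-.06))
    print('frontB',*fit(W,.031,.036,.52,.68,-.36,-.21))
    print('handle',*fit(W,.066,.09,.34,.6,-.1,.06))
    print('handle lo',*fit(W,.055,.09,.34,.6,-.1,.06))
    print('blade',*fit(W,.0075,.0115,.5,.68,-.09,.06))
    print('board',*fit(W,.0035,.0065,.37,.68,-.12,.07))
    print('mat',*fit(W,.0018,.0045,.43,.8,-.52,-.02))
E
```

```text
scene0
sander c [448.3 147.3] size [140.7  45.8] longaxis deg -64.1 n 377 z 53.8
toolbox c [497.8 420.5] size [282.7 140.9] longaxis deg 36.8 n 368 z 38.6
tray c [549.7 203.5] size [381.7 243. ] longaxis deg 4.3 n 399 z 15.7
frontA c [ 651.  -136.6] size [101.6  89.9] longaxis deg -22.1 n 720 z 33.5
frontB c [ 604.6 -275.7] size [101.   89.6] longaxis deg -30.7 n 815 z 33.4
handle c [467.2 -31.7] size [116.8  29. ] longaxis deg 1.5 n 266 z 73.4
handle lo c [469.5 -31.2] size [121.6  30. ] longaxis deg 2.2 n 305 z 72.3
blade c [582.3 -23.6] size [158.9 128.1] longaxis deg 3.1 n 407 z 8.9
board c [527.1 -25.1] size [308.2 181.9] longaxis deg -2.4 n 1069 z 4.9
mat c [ 615.  -270.1] size [499.6 369.7] longaxis deg 90.0 n 4679 z 2.9
side0
sander c [441.5 142.2] size [138.   46.5] longaxis deg -64.7 n 172 z 52.8
toolbox c [477.9 406.3] size [253.2 146.7] longaxis deg 36.2 n 198 z 37.1
tray c [549.9 204.1] size [384.8 246.6] longaxis deg 2.9 n 168 z 15.6
frontA c [ 642.8 -141.2] size [98.6 94.2] longaxis deg -21.7 n 218 z 32.7
frontB c [ 596.6 -280.5] size [99.6 95.9] longaxis deg -31.2 n 318 z 32.8
handle c [458.9 -38.9] size [114.3  28.5] longaxis deg 0.1 n 165 z 71.7
handle lo c [459.9 -38.9] size [116.3  28.5] longaxis deg 0.1 n 226 z 69.7
blade c [574.1 -27.1] size [117.4 101.2] longaxis deg 86.5 n 97 z 8.8
board c [523.4 -39.9] size [284.7 156.4] longaxis deg 1.1 n 510 z 4.7
mat c [ 615.  -269.1] size [498.5 368.7] longaxis deg -89.9 n 1200 z 2.8
```

Call:
step_arm([
  [[0.015,-0.035,0.015],[0,0,-0.08],0.094],
  [[0.03,-0.07,0.03],[0,0,-0.16],0.094],
  [[0.045,-0.105,0.045],[0,0,-0.25],0.094],
  [[0.06,-0.14,0.06],[0,0,-0.33],0.094],
  [[0.075,-0.175,0.075],[0,0,-0.41],0.094],
  [[0.09,-0.21,0.09],[0,0,-0.5],0.094],
  [[0.105,-0.245,0.105],[0,0,-0.58],0.094],
  [[0.12,-0.28,0.12],[0,0,-0.65],0.094],
  [[0.12,-0.28,0.12],[0,0,-0.65],0.094],
])

```text
clock: 1.05
tcp_pos: [0.402, 0.2751, 0.3495]
tcp_rot: [1.671, 2.659, 0.004]
contact_force: [-0.2, 1.7, -1.2]
opening: 0.0942
```

Run:
```python
from h import *
st()
rgb,d,C=shot('wrist','w1'); W=cloud(d,C)
print('bench',np.nanmedian(W[abs(W[...,2])<.01][:,2]))
print('sander',*fit(W,.050,.058,.36,.53,.05,.24))
comps(W,.034,.06,minn=100)
comps(W,.012,.02,minn=100)
```

```text
t 1.05 p [0.402  0.2751 0.3495] r [1.671 2.659 0.004] F [-0.2  1.7 -1.2] op 0.0942 q [-0.89  0.06  0.24  1.79 -0.01  1.29 -0.2 ]
bench 0.0006193107832112021
sander c [446.2 147.4] size [139.8  45.9] longaxis deg -63.3 n 2021 z 54.3
[531.5 600.5] [20.7 27.2] 60.5 166 44.1 px [504.   4.]
[587.6 612. ] [41.2 28.6] 0.7 539 49.9 px [540.  11.]
[483.7 412.1] [259.4 147.9] 35.3 2005 40.1 px [416. 111.]
[637.3 469.7] [30.3 70.9] 23.3 542 48.2 px [517. 121.]
[446.1 147.6] [ 46.  140.3] 26.7 2107 54.3 px [311. 243.]
[764.1  14.8] [62.6 40.8] 89.6 463 52.6 px [425. 363.]
[ 630.9 -104.5] [92.7 49.2] 25.4 364 34.8 px [340. 380.]
[347.7 518.5] [211.1  14.9] 20.7 557 18.5 px [368.   6.]
[530.1 599.3] [ 3.2 48. ] 87.5 108 15.8 px [491.   9.]
[541.9 468.8] [ 18.4 111.9] 35.5 169 16.4 px [452.  94.]
[643.1 473.1] [16.7 59.1] 24.9 113 15.9 px [506. 121.]
[112.8  -3.7] [ 25.6 129.5] 0.0 511 13.2 px [112. 230.]
[398.4 130.1] [ 54.4 108.9] 22.8 375 16.3 px [278. 235.]
[575. 204.] [239.3 108.7] 22.6 1370 16.2 px [388. 235.]
```

View pics/w1.png

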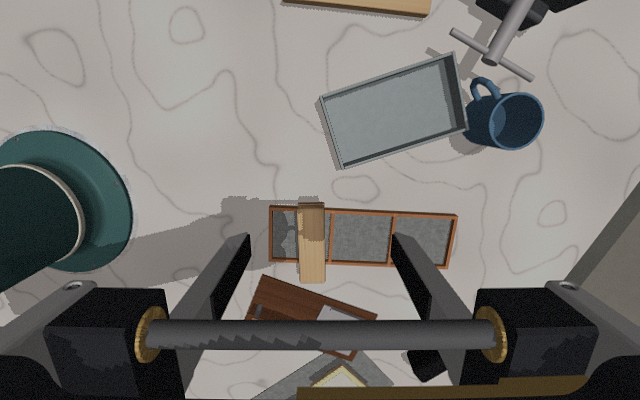

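The wrist view shows the tool box rim corners at about (319,100), (455,54), (467,129) and (339,167). The sander is at (311,243) on the tray, and the mug is right next to the box's far end.

Run:
```python
from h import *
rgb,d,C=load('w1')
p=ray([(319,100),(455,54),(467,129),(339,167)],.04,C); print(np.round(p*1000),p.mean(0))
v=p[1]-p[0]; print(np.linalg.norm(v),np.degrees(np.arctan2(v[1],v[0]))); v=p[2]-p[3]; print(np.linalg.norm(v),np.degrees(np.arctan2(v[1],v[0])))
```

```text
[[355. 368.  40.]
 [507. 513.  40.]
 [583. 430.  40.]
 [429. 289.  40.]] [0.4684921  0.40006266 0.04      ]
0.21033776214584252 43.86290344213963
0.20885868755224593 42.536750016152794
```

Call:
step_arm([
  [[0.011,-0.032,-0.035],[0,0,0],0.094],
  [[0.022,-0.064,-0.07],[0,0,0],0.094],
  [[0.033,-0.096,-0.105],[0,0,0],0.094],
  [[0.044,-0.128,-0.14],[0,0,0],0.094],
  [[0.044,-0.128,-0.19],[0,0,0],0.094],
  [[0.044,-0.128,-0.24],[0,0,0],0.094],
  [[0.044,-0.128,-0.28],[0,0,0],0.094],
  [[0.044,-0.128,-0.305],[0,0,0],0.094],
  [[0.044,-0.128,-0.305],[0,0,0],0.094],
])

```text
clock: 2.0
tcp_pos: [0.4413, 0.1509, 0.0393]
tcp_rot: [-1.656, -2.666, 0.008]
contact_force: [-0.0, 0.4, 0.6]
opening: 0.0938
```

Call:
step_arm([
  [[0.002,-0.001,0.004],[0,0,0],0.04],
  [[0.002,-0.001,0.004],[0,0,0],0.04],
  [[0.002,-0.001,0.004],[0,0,0],0.04],
  [[0.002,-0.001,0.004],[0,0,0],0.04],
  [[0.002,-0.001,0.004],[0,0,0],0.04],
  [[0.002,-0.001,0.004],[0,0,0],0.04],
  [[0.002,-0.001,0.044],[0,0,0],0.04],
  [[0.002,-0.001,0.09],[0,0,0],0.04],
  [[0.002,-0.001,0.13],[0,0,0],0.04],
  [[0.002,-0.001,0.13],[0,0,0],0.04],
], grip_force=25)

```text
clock: 3.0
tcp_pos: [0.4476, 0.1507, 0.1768]
tcp_rot: [1.659, 2.664, 0.01]
contact_force: [0.1, -0.0, -3.2]
opening: 0.046
```

Call:
step_arm([
  [[0.001,0.027,0],[0,0,-0.143],0.04],
  [[0.002,0.053,0],[0,0,-0.285],0.04],
  [[0.003,0.08,0],[0,0,-0.427],0.04],
  [[0.004,0.106,0],[0,0,-0.57],0.04],
  [[0.005,0.133,0],[0,0,-0.71],0.04],
  [[0.007,0.16,0],[0,0,-0.853],0.04],
  [[0.008,0.187,0],[0,0,-0.996],0.04],
  [[0.009,0.213,0],[0,0,-1.14],0.04],
  [[0.01,0.239,0],[0,0,-1.28],0.04],
  [[0.01,0.239,-0.02],[0,0,-1.28],0.04],
])

```text
clock: 4.0
tcp_pos: [0.4553, 0.3931, 0.1526]
tcp_rot: [-2.924, -1.144, -0.003]
contact_force: [-0.5, -0.3, -2.1]
opening: 0.046
```

Run:
```python
from h import *
st()
```

```text
t 4.0 p [0.4553 0.3931 0.1526] r [-2.924 -1.144 -0.003] F [-0.5 -0.3 -2.1] op 0.046 q [-1.13  0.49  0.48  1.76 -0.27  0.95 -1.36]
```

Call:
step_arm([
  [[0,0,-0.04],[0,0,0],0.04],
  [[0,0,-0.08],[0,0,0],0.04],
  [[0,0,-0.105],[0,0,0],0.04],
  [[0,0,-0.117],[0,0,0],0.04],
  [[0,0,-0.119],[0,0,0],0.04],
  [[0,0,-0.119],[0,0,0],0.06],
  [[0,0,-0.119],[0,0,0],0.066],
  [[0,0,-0.119],[0,0,0],0.066],
  [[0,0,-0.08],[0,0,0],0.066],
  [[0,0,-0.03],[0,0,0],0.066],
])

```text
clock: 5.0
tcp_pos: [0.4545, 0.3879, 0.1216]
tcp_rot: [2.923, 1.146, -0.006]
contact_force: [0.4, 0.5, 1.2]
opening: 0.0659
```

Run:
```python
from h import *
st()
rgb,d,C=shot('wrist','w2'); W=cloud(d,C)
print('sander',*fit(W,.040,.050,.37,.56,.30,.5))
rgb,d,C=shot('scene','s2'); W=cloud(d,C)
for n,a in(('A',(.031,.036,.57,.72,-.21,-.06)),('B',(.031,.036,.52,.68,-.36,-.21)),('handle',(.07,.09,.34,.6,-.1,.06)),('tray',(.0135,.0185,.36,.75,.03,.32))): print(n,*fit(W,*a))
```

```text
t 5.0 p [0.4545 0.3879 0.1216] r [ 2.923  1.146 -0.006] F [0.4 0.5 1.2] op 0.0659 q [-1.11  0.53  0.47  1.78 -0.29  0.9  -1.34]
sander c [477.4 409.4] size [231.9 119.5] longaxis deg 43.8 n 9587 z 43.2
A c [ 650.6 -136.6] size [102.4  90.5] longaxis deg -22.2 n 738 z 33.5
B c [ 603.9 -275.5] size [100.5  89.8] longaxis deg -31.0 n 801 z 33.3
handle c [466.2 -33.2] size [115.2  25.4] longaxis deg 1.5 n 194 z 74.9
tray c [546.8 205. ] size [376.4 239.3] longaxis deg 4.1 n 435 z 15.6
```

Call:
step_arm([
  [[0,0,0.04],[0,0,0],0.066],
  [[0.002,-0.04,0.07],[0,0,-0.07],0.05],
  [[0.004,-0.085,0.09],[0,0,-0.15],0.045],
  [[0.006,-0.13,0.11],[0,0,-0.23],0.042],
  [[0.008,-0.175,0.13],[0,0,-0.31],0.042],
  [[0.01,-0.22,0.14],[0,0,-0.39],0.042],
  [[0.012,-0.265,0.15],[0,0,-0.47],0.042],
  [[0.014,-0.31,0.155],[0,0,-0.55],0.042],
  [[0.017,-0.355,0.16],[0,0,-0.63],0.042],
  [[0.02,-0.4,0.16],[0,0,-0.72],0.042],
])

```text
clock: 6.1
tcp_pos: [0.4755, -0.0128, 0.2831]
tcp_rot: [-3.14, -0.039, -0.002]
contact_force: [0.8, 0.5, -0.1]
opening: 0.0422
```

Run:
```python
from h import *
st()
rgb,d,C=shot('wrist','w3'); W=cloud(d,C)
print('handle',*fit(W,.066,.09,.34,.6,-.1,.06))
print('ridge',*fit(W,.077,.09,.34,.6,-.1,.06))
print('blade',*fit(W,.0075,.0115,.5,.68,-.09,.06))
print('A',*fit(W,.031,.036,.57,.72,-.21,-.06))
print('B',*fit(W,.031,.036,.52,.68,-.36,-.21))
```

```text
t 6.1 p [ 0.4755 -0.0128  0.2831] r [-3.14e+00 -3.90e-02 -2.00e-03] F [ 0.8  0.5 -0.1] op 0.0422 q [-0.85  0.12  0.89  1.93 -0.1   1.14 -1.47]
handle c [465.1 -31.5] size [117.1  28.5] longaxis deg 1.6 n 1891 z 73.8
ridge c [464.  -31.3] size [114.   10.5] longaxis deg 2.0 n 523 z 78.8
blade c [574.4 -23.2] size [134.8 120.7] longaxis deg 4.8 n 3091 z 9.5
A c [ 648.5 -136. ] size [100.8  91.2] longaxis deg -22.1 n 5691 z 34.3
B c [ 602.2 -274.8] size [100.7  91.3] longaxis deg -30.8 n 5091 z 34.3
```

View pics/w3.png

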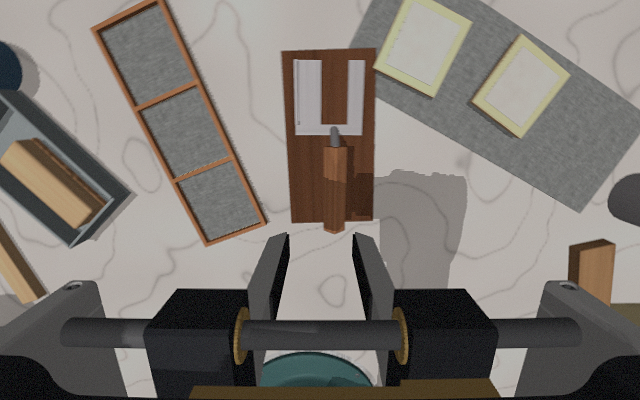

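The view shows the sander in the tool box, the spatula centred on its board with the handle end at (335,232), blade corners at (296,134), (362,134), (295,60) and (363,60), and the tray empty.

Run:
```python
from h import *
rgb,d,C=load('w3')
p=ray([(296,134),(362,134),(295,60),(363,60)],.009,C); print(np.round(p*1000,1))
b=ray([(282,51),(377,48),(290,223),(373,219)],.005,C); print('board',np.round(b*1000,1),b.mean(0))
# tray outer corners at z .016
t=ray([(91,30),(161,-0.5),(267,221),(206,245)],.016,C); print('tray',np.round(t*1000,1),t.mean(0))
# predicted blade corners for spatula pose
W=cloud(d,C)
a=np.radians(1.8); u=np.array([np.cos(a),np.sin(a)]); v=np.array([-u[1],u[0]])
o=np.array([.472,-.0312])
for x,y in((60,55),(60,-40),(160,55),(160,-40)): print(np.round((o*1000+x*u+y*v),1))
```

```text
[[531.   23.1   9. ]
 [533.4 -72.1   9. ]
 [629.4  24.8   9. ]
 [631.8 -67.3   9. ]]
board [[641.   42.8   5. ]
 [648.1 -85.9   5. ]
 [392.3  32.8   5. ]
 [402.3 -98.6   5. ]] [ 0.52091412 -0.02721546  0.005     ]
tray [[662.3 295.9  16. ]
 [698.  197.   16. ]
 [398.8  67.2  16. ]
 [355.4 166.   16. ]] [0.52865071 0.18153161 0.016     ]
[530.2  25.7]
[533.2 -69.3]
[630.2  28.8]
[633.2 -66.2]
```

Call:
step_arm([
  [[0,-0.013,-0.026],[0.13,0.003,0],0.042],
  [[0,-0.026,-0.052],[0.26,0.006,0],0.042],
  [[-0.001,-0.04,-0.08],[0.39,0.01,0],0.042],
  [[-0.002,-0.053,-0.105],[0.52,0.014,0],0.042],
  [[-0.002,-0.066,-0.13],[0.65,0.017,0],0.042],
  [[-0.002,-0.079,-0.158],[0.785,0.02,0],0.042],
  [[-0.002,-0.079,-0.158],[0.785,0.02,0],0.042],
  [[-0.002,-0.079,-0.158],[0.785,0.02,0],0.042],
])

```text
clock: 6.95
tcp_pos: [0.4717, -0.0931, 0.1211]
tcp_rot: [-2.352, -0.022, 0.015]
contact_force: [-0.9, -1.0, 0.3]
opening: 0.0421
```

```bash
cat >> h.py <<'E'
def tool():
    s=st(); M=R.from_rotvec(s['tcp_rot']).as_matrix(); print('x',np.round(M[:,0],3),'y',np.round(M[:,1],3),'z',np.round(M[:,2],3),'grasp',np.round(np.array(s['tcp_pos'])+.003*M[:,2],4)); return s,M
E
python3 -c "
from h import *
tool()"
```

```text
t 6.95 p [ 0.4717 -0.0931  0.1211] r [-2.352 -0.022  0.015] F [-0.9 -1.   0.3] op 0.0421 q [ 0.03  0.69  0.65  1.9  -0.96  1.48 -0.35]
x [ 1.     0.02  -0.004] y [ 0.011 -0.704 -0.71 ] z [-0.017  0.71  -0.704] grasp [ 0.4717 -0.091   0.119 ]
```

Call:
step_arm([
  [[0,0.02,-0.019],[0,0,0],0.042],
  [[0,0.04,-0.037],[0,0,0],0.042],
  [[0.001,0.057,-0.054],[0,0,0],0.042],
  [[0.001,0.057,-0.054],[0,0,0],0.042],
])

```text
clock: 7.35
tcp_pos: [0.474, -0.0301, 0.0695]
tcp_rot: [-2.356, -0.036, 0.015]
contact_force: [1.0, -0.0, 0.3]
opening: 0.042
```

```bash
python3 -c "
from h import *
tool()"
```

```text
t 7.35 p [ 0.474  -0.0301  0.0695] r [-2.356 -0.036  0.015] F [ 1.  -0.   0.3] op 0.042 q [-0.04  0.73  0.59  1.98 -1.06  1.36 -0.32]
x [ 1.     0.031 -0.   ] y [ 0.022 -0.707 -0.707] z [-0.022  0.707 -0.707] grasp [ 0.4739 -0.028   0.0674]
```

Call:
step_arm([
  [[-0.001,-0.004,-0.002],[0,0,0],0.042],
  [[-0.001,-0.004,-0.002],[0,0,0],0.042],
  [[-0.001,-0.004,-0.002],[0,0,0],0.015],
  [[-0.001,-0.004,-0.002],[0,0,0],0.015],
  [[-0.001,-0.004,-0.002],[0,0,0],0.015],
  [[-0.001,-0.004,-0.002],[0,0,0],0.015],
  [[-0.001,-0.004,-0.002],[0,0,0],0.015],
], grip_force=50)

```text
clock: 8.05
tcp_pos: [0.4735, -0.0357, 0.0703]
tcp_rot: [-2.351, -0.035, 0.011]
contact_force: [-6.5, 6.1, 24.5]
opening: 0.0213
```

```bash
python3 -c "
from h import *
tool()"
```

```text
t 8.05 p [ 0.4735 -0.0357  0.0703] r [-2.351 -0.035  0.011] F [-6.5  6.1 24.5] op 0.0213 q [-0.03  0.74  0.59  1.97 -1.06  1.37 -0.31]
x [1.    0.028 0.002] y [ 0.022 -0.703 -0.711] z [-0.018  0.71  -0.704] grasp [ 0.4735 -0.0335  0.0682]
```

Call:
step_arm([
  [[0,0,0.02],[0,0,0],0.015],
  [[0,0,0.05],[0,0,0],0.015],
  [[0,0,0.09],[0,0,0],0.015],
  [[0,0,0.13],[0,0,0],0.015],
  [[0,0,0.16],[0,0,0],0.015],
  [[0,0,0.16],[0,0,0],0.015],
])

```text
clock: 8.65
tcp_pos: [0.4746, -0.0379, 0.2318]
tcp_rot: [-2.357, -0.035, 0.005]
contact_force: [0.6, 0.2, -2.9]
opening: 0.0214
```

Run:
```python
from h import *
s,M=tool()
rgb,d,C=shot('wrist','w4'); W=cloud(d,C)
g=np.array(s['tcp_pos'])+.003*M[:,2]
m=np.isfinite(W[...,0])&(np.linalg.norm(W-g,axis=2)<.3)&(W[...,2]>.06)
P=W[m]-g
h=P[(P[:,0]<.05)&(abs(P[:,1])<.025)&(abs(P[:,2])<.025)]; print('handle',len(h), h.min(0) if len(h) else '',h.max(0) if len(h) else '')
b=P[(P[:,2]<-.04)&(P[:,2]>-.08)&(P[:,0]>.05)]
print(len(b)); c=b.mean(0); n=np.linalg.svd(b-c,full_matrices=False)[2][2]; n*=np.sign(n[2]); print('blade c',c,'normal',n, b.min(0),b.max(0))
# top height at x=117,y=0
```

```text
t 8.65 p [ 0.4746 -0.0379  0.2318] r [-2.357 -0.035  0.005] F [ 0.6  0.2 -2.9] op 0.0214 q [-0.12  0.46  0.71  1.91 -0.89  1.53 -0.58]
x [1.    0.027 0.007] y [ 0.024 -0.708 -0.706] z [-0.014  0.706 -0.708] grasp [ 0.4745 -0.0358  0.2297]
handle 6612 [-0.06768621 -0.0249909  -0.02480001] [0.04999366 0.02250472 0.02496373]
13144
blade c [ 0.10489597  0.00836571 -0.05820405] normal [ 0.00720641 -0.00682776  0.99995072] [ 0.05420724 -0.0368083  -0.06383616] [ 0.15756558  0.06125255 -0.04000862]
```

View pics/w4.png

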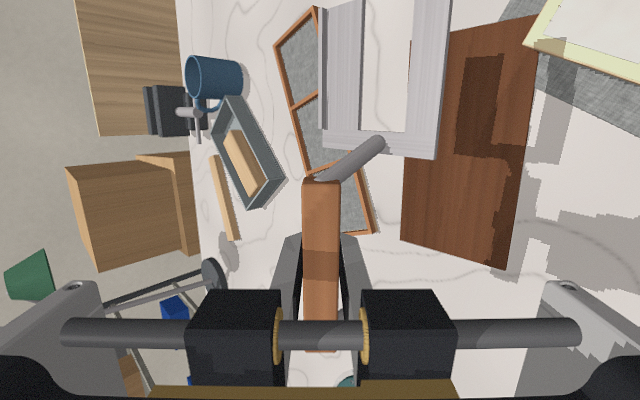

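The grip holds: the blade is level, with the wide tine and lip on the left, and it clears the board and tray. Next I test the roll in free air.

Call:
step_arm([
  [[0,0,0],[-0.149,-0.004,0],0.015],
  [[0,0,0],[-0.298,-0.008,0],0.015],
  [[0,0,0],[-0.447,-0.012,0],0.015],
  [[0,0,0],[-0.596,-0.016,0],0.015],
  [[0,0,0],[-0.745,-0.02,0],0.015],
  [[0,0,0],[-0.894,-0.024,0],0.015],
  [[0,0,0],[-1.043,-0.028,0],0.015],
  [[0,0,0],[-1.192,-0.032,0],0.015],
  [[0,0,0],[-1.341,-0.036,0],0.015],
  [[0,0,0],[-1.49,-0.04,0],0.015],
])

```text
clock: 9.7
tcp_pos: [0.4735, -0.0364, 0.2283]
tcp_rot: [2.431, 0.037, 0.014]
contact_force: [0.7, -0.2, -3.0]
opening: 0.0216
```

```bash
python3 -c "
from h import *
tool()"
```

```text
t 9.7 p [ 0.4735 -0.0364  0.2283] r [2.431 0.037 0.014] F [ 0.7 -0.2 -3. ] op 0.0216 q [-1.18  0.42  0.95  2.02  0.41  1.07 -2.02]
x [1.    0.031 0.   ] y [ 0.023 -0.758  0.652] z [ 0.02  -0.652 -0.758] grasp [ 0.4736 -0.0384  0.226 ]
```

Call:
step_arm([
  [[0,0,0],[-0.149,-0.004,0],0.015],
  [[0,0,0],[-0.298,-0.008,0],0.015],
  [[0,0,0],[-0.4,-0.011,0],0.015],
  [[0,0,0],[-0.4,-0.011,0],0.015],
])

```text
clock: 10.1
tcp_pos: [0.473, -0.0359, 0.2263]
tcp_rot: [2.029, 0.036, 0.014]
contact_force: [-0.4, -0.2, -2.0]
opening: 0.0218
```

```bash
python3 -c "
from h import *
tool()"
```

```text
t 10.1 p [ 0.473  -0.0359  0.2263] r [2.029 0.036 0.014] F [-0.4 -0.2 -2. ] op 0.0218 q [-1.27  0.71  0.96  2.01  0.52  1.14 -2.2 ]
x [ 0.999  0.032 -0.006] y [ 0.019 -0.442  0.897] z [ 0.026 -0.896 -0.442] grasp [ 0.4731 -0.0386  0.225 ]
```

```bash
cat >> h.py <<'E'
import json
def spat_from_cloud(name,s,M):
    rgb,d,C=load(name); W=cloud(d,C); g=np.array(s['tcp_pos'])+.003*M[:,2]
    P=(W[np.isfinite(W[...,0])]-g)@M0(M)      # approx spatula frame
    b=P[(P[:,2]<-.05)&(P[:,2]>-.063)&(P[:,0]>.055)&(P[:,0]<.18)&(abs(P[:,1])<.08)]
    c=b.mean(0); n=np.linalg.svd(b-c,full_matrices=False)[2][2]; n*=np.sign(n[2])
    k=b[abs((b-c)@n)<.0025]
    r=cv2.minAreaRect((k[:,:2]*1000).astype(np.float32)); 
    return c,n,r,np.percentile(k,[.5,99.5],axis=0)
def M0(M):  # spatula axes for tool leaned 45deg: x=tool x, z = -(toolz+tooly)/sqrt2 
    x=M[:,0]; z=-(M[:,2]+M[:,1])/np.sqrt(2); return np.stack([x,np.cross(z,x),z],1)
def plan(O,head,roll,n,off=None,pitch=0.):
    """rows taking spatula origin to O (m), heading deg, roll deg(neg = lip down)"""
    cfg=json.load(open('/tmp/grip.json')); B=np.array(cfg['B']); off=np.array(cfg['off'])  # spatula axes / origin in tool frame
    s=manip.observe(); M=R.from_rotvec(s['tcp_rot']).as_matrix(); p=np.array(s['tcp_pos'])
    S=(R.from_euler('z',head,degrees=True)*R.from_euler('y',pitch,degrees=True)*R.from_euler('x',roll,degrees=True)).as_matrix()
    Mt=S@B.T; pt=np.array(O)-Mt@off
    rv=R.from_matrix(Mt@M.T).as_rotvec(); sh=pt-p
    print('shift',np.round(sh,4),'|%.3f|'%np.linalg.norm(sh),'turn',np.round(rv,4),'%.1f deg'%np.degrees(np.linalg.norm(rv)))
    return sh,rv
def spose():
    cfg=json.load(open('/tmp/grip.json')); B=np.array(cfg['B']); off=np.array(cfg['off'])
    s=manip.observe(); M=R.from_rotvec(s['tcp_rot']).as_matrix(); S=M@B
    e=R.from_matrix(S).as_euler('ZYX',degrees=True)
    print('t',s['clock'],'spatula O',np.round((np.array(s['tcp_pos'])+M@off)*1000,1),'head,pitch,roll',np.round(e,2),'F',np.round(s['contact_force'],1),'op',s['opening'],'q',np.round(s['qpos'],2))
E
python3 - <<'E'
from h import *
M=R.from_rotvec([-2.357,-.035,.005]).as_matrix()
s=dict(tcp_pos=[.4746,-.0379,.2318])
c,n,r,pc=spat_from_cloud('w4',s,M); print(c,n,r,pc)
E
```

```text
[ 0.10525717  0.00583218 -0.0591069 ] [ 0.00207115 -0.00771163  0.99996812] ((107.52198791503906, 8.495670318603516), (95.3191146850586, 100.41996002197266), 89.38732147216797) [[ 0.05796969 -0.03851194 -0.06146355]
 [ 0.15665208  0.0537723  -0.05670389]]
```

Run:
```python
from h import *
M=R.from_rotvec([-2.357,-.035,.005]).as_matrix()
S=M0(M)@(R.from_euler('z',-.6,degrees=True)*R.from_euler('yx',[.002,.0077])).as_matrix()
B=M.T@S
off=np.array([0,0,.003])+M.T@(M0(M)@np.array([-.0025,.0021,-.0029]))
json.dump(dict(B=B.tolist(),off=off.tolist()),open('/tmp/grip.json','w'))
spose()
plan((.4346,-.049,.14),-22.1,0,1)
```

```text
t 10.1 spatula O [470.7 -42.1 224. ] head,pitch,roll [   1.9    -0.28 -108.3 ] F [-0.4 -0.2 -2. ] op 0.021815803538043733 q [-1.27  0.71  0.96  2.01  0.52  1.14 -2.2 ]
shift [-0.0376 -0.0179 -0.0813] |0.091| turn [ 1.8711 -0.3299 -0.2809] 110.0 deg
```

Call:
step_arm([
  [[-0.003,-0.001,-0.006],[0.144,-0.025,-0.022],0.015],
  [[-0.006,-0.003,-0.012],[0.288,-0.051,-0.043],0.015],
  [[-0.009,-0.004,-0.018],[0.432,-0.076,-0.065],0.015],
  [[-0.012,-0.006,-0.024],[0.576,-0.102,-0.086],0.015],
  [[-0.015,-0.007,-0.03],[0.72,-0.127,-0.108],0.015],
  [[-0.018,-0.008,-0.036],[0.864,-0.152,-0.13],0.015],
  [[-0.021,-0.01,-0.043],[1.008,-0.178,-0.151],0.015],
  [[-0.024,-0.011,-0.049],[1.152,-0.203,-0.173],0.015],
  [[-0.027,-0.013,-0.055],[1.296,-0.229,-0.194],0.015],
  [[-0.03,-0.014,-0.062],[1.44,-0.254,-0.216],0.015],
])

```text
clock: 11.1
tcp_pos: [0.4439, -0.0517, 0.169]
tcp_rot: [-2.801, 0.395, -0.175]
contact_force: [0.7, 1.8, -2.8]
opening: 0.0216
```

Run:
```python
from h import *
spose()
plan((.4346,-.049,.09),-22.1,0,1)
```

```text
t 11.1 spatula O [442.4 -49.7 162.4] head,pitch,roll [-17.36  -4.57 -26.03] F [ 0.7  1.8 -2.8] op 0.021648901166571994 q [-0.48  0.19  0.82  2.2  -0.64  0.86 -1.08]
shift [-0.0085 -0.0021 -0.0739] |0.074| turn [ 0.4539 -0.0795 -0.0631] 26.6 deg
```

Call:
step_arm([
  [[-0.002,0,-0.018],[0.11,-0.02,-0.016],0.015],
  [[-0.004,-0.001,-0.036],[0.227,-0.04,-0.032],0.015],
  [[-0.006,-0.002,-0.054],[0.34,-0.06,-0.047],0.015],
  [[-0.008,-0.002,-0.074],[0.454,-0.08,-0.063],0.015],
  [[-0.008,-0.002,-0.074],[0.454,-0.08,-0.063],0.015],
  [[-0.008,-0.002,-0.074],[0.454,-0.08,-0.063],0.015],
])

```text
clock: 11.7
tcp_pos: [0.4347, -0.0548, 0.0929]
tcp_rot: [-2.338, 0.443, -0.178]
contact_force: [-0.3, -0.5, -1.8]
opening: 0.0217
```

Run:
```python
from h import *
spose()
plan((.4346,-.049,.071),-22.1,0,1)
rgb,d,C=shot('wrist','w5'); W=cloud(d,C)
print('A',*fit(W,.031,.036,.57,.72,-.21,-.06))
rgb,d,C=shot('scene','s5'); W=cloud(d,C)
print('A',*fit(W,.031,.036,.57,.72,-.21,-.06))
s,M=tool(); print(*spat_from_cloud('w5',s,M))
```

```text
t 11.7 spatula O [433.9 -50.   87.8] head,pitch,roll [-22.02   0.15  -0.5 ] F [-0.3 -0.5 -1.8] op 0.021728092111455283 q [ 0.09  0.54  0.55  2.22 -1.18  1.16 -0.42]
shift [ 0.0006  0.001  -0.0169] |0.017| turn [ 0.0071 -0.0056 -0.0014] 0.5 deg
A c [582.6 -71.6] size [34.5 28. ] longaxis deg 67.9 n 370 z 31.4
A c [ 628.4 -127.1] size [149.9  89.8] longaxis deg -22.4 n 791 z 33.4
t 11.8 p [ 0.4355 -0.0535  0.094 ] r [-2.34   0.438 -0.178] F [-0.1 -0.1 -2.7] op 0.0212 q [ 0.08  0.54  0.56  2.22 -1.18  1.16 -0.43]
x [ 0.932 -0.362  0.001] y [-0.26  -0.67  -0.695] z [ 0.252  0.648 -0.719] grasp [ 0.4362 -0.0516  0.0919]
[ 0.10514069  0.00435578 -0.06031543] [ 0.00440162 -0.00714466  0.99996479] ((107.70832824707031, 7.148242950439453), (95.6795425415039, 100.51731872558594), 89.21473693847656) [[ 0.05812507 -0.04019341 -0.06265843]
 [ 0.15669356  0.05194603 -0.05806298]]
```

View pics/w5.png

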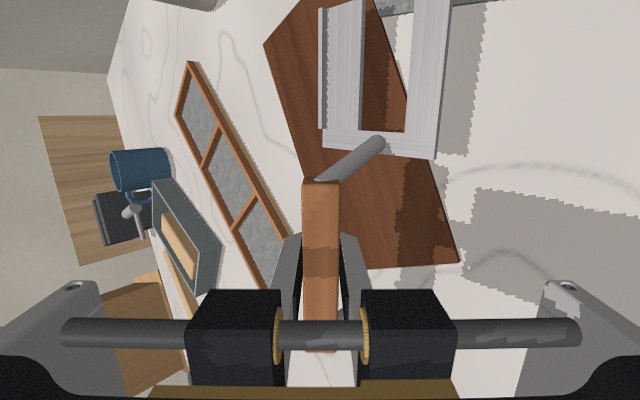

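Call:
step_arm([
  [[0.001,0.001,-0.008],[0.004,-0.003,0],0.015],
  [[0.001,0.001,-0.016],[0.007,-0.005,0],0.015],
  [[0.001,0.001,-0.016],[0.007,-0.005,0],0.015],
  [[0.001,0.001,-0.016],[0.007,-0.005,0],0.015],
])

```text
clock: 12.2
tcp_pos: [0.4365, -0.0516, 0.078]
tcp_rot: [-2.332, 0.434, -0.18]
contact_force: [0.2, 0.2, -2.0]
opening: 0.0214
```

Run:
```python
from h import *
spose()
plan((.5411,-.0923,.072),-22.1,0,1)
```

```text
t 12.2 spatula O [435.7 -46.8  72.9] head,pitch,roll [-2.171e+01 -1.000e-02 -3.000e-02] F [ 0.2  0.2 -2. ] op 0.021406967778695305 q [ 0.18  0.55  0.44  2.22 -1.18  1.11 -0.41]
shift [ 0.1054 -0.0455 -0.0009] |0.115| turn [ 0.0005 -0.0001 -0.0068] 0.4 deg
```

Call:
step_arm([
  [[0.015,-0.009,0],[0,0,-0.006],0.015],
  [[0.035,-0.017,0],[0,0,-0.006],0.015],
  [[0.055,-0.025,0],[0,0,-0.006],0.015],
  [[0.075,-0.033,0],[0,0,-0.006],0.015],
])

```text
clock: 12.6
tcp_pos: [0.5122, -0.0847, 0.0779]
tcp_rot: [-2.331, 0.44, -0.182]
contact_force: [0.6, 0.1, -2.7]
opening: 0.0217
```

Run:
```python
from h import *
spose()
plan((.5411,-.0923,.072),-22.1,0,1)
```

```text
t 12.6 spatula O [511.4 -79.9  72.8] head,pitch,roll [-22.02   0.03  -0.06] F [ 0.6  0.1 -2.7] op 0.021721316692404794 q [ 0.18  0.64  0.43  2.03 -1.18  1.16 -0.52]
shift [ 0.0297 -0.0124 -0.0008] |0.032| turn [ 0.0007 -0.0008 -0.0013] 0.1 deg
```

Call:
step_arm([
  [[0.015,-0.006,0],[0,0,0],0.015],
  [[0.03,-0.012,0],[0,0,0],0.015],
  [[0.03,-0.012,0],[0,0,0],0.015],
  [[0.03,-0.012,0.01],[0,0,0],0.015],
  [[0.03,-0.012,0.02],[0,0,0],0.015],
  [[0.03,-0.012,0.03],[0,0,0],0.015],
  [[0.03,-0.012,0.04],[0,0,0],0.015],
  [[0.03,-0.012,0.04],[0,0,0],0.015],
])

```text
clock: 13.4
tcp_pos: [0.5415, -0.0968, 0.1188]
tcp_rot: [-2.33, 0.441, -0.184]
contact_force: [1.5, -0.8, -2.5]
opening: 0.0216
```

Run:
```python
from h import *
spose()
rgb,d,C=shot('wrist','w6'); W=cloud(d,C)
rgb,d,C=shot('scene','s6'); W=cloud(d,C)
comps(W,.05,.075,(.45,.76,-.25,.03),50)
```

```text
t 13.4 spatula O [540.7 -92.  113.7] head,pitch,roll [-2.209e+01 -2.000e-02 -0.000e+00] F [ 1.5 -0.8 -2.5] op 0.021584659148238605 q [ 0.17  0.6   0.45  1.95 -1.12  1.22 -0.63]
[ 653.8 -131.4] [103.  117.9] 67.4 1247 65.9 px [308. 228.]
```

View pics/w6.png

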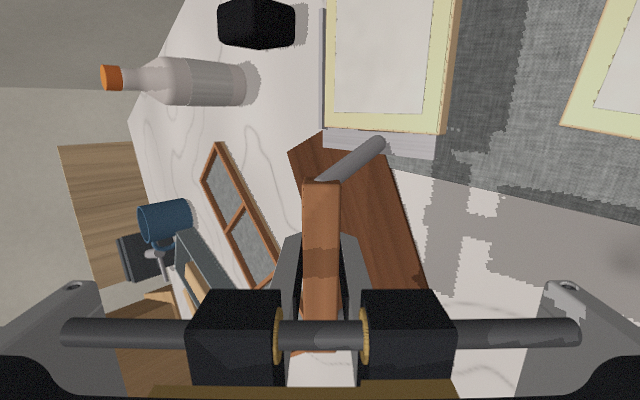

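The front sits squarely on the blade against the crosspiece, with the lip just left of its edge. The tape is at the upper left and well clear, so I work out the roll rows.

```bash
cat >> h.py <<'E'
def rows(W,op=.015):
    cfg=json.load(open('/tmp/grip.json')); B=np.array(cfg['B']); off=np.array(cfg['off'])
    s=manip.observe(); M=R.from_rotvec(s['tcp_rot']).as_matrix(); p=np.array(s['tcp_pos'])
    out=[]
    for O,h,r in W:
        S=(R.from_euler('z',h,degrees=True)*R.from_euler('x',r,degrees=True)).as_matrix(); Mt=S@B.T
        out.append([np.round(np.array(O)-Mt@off-p,3).tolist(),np.round(R.from_matrix(Mt@M.T).as_rotvec(),3).tolist(),op])
    print(json.dumps(out))
E
python3 - <<'E'
from h import *
O=np.array([.541,-.092]); 
rows([((*O,z),-22.1,r) for r,z in((-6,.112),(-13,.109),(-20,.106))])
rows([((*O,z),-22.1,r) for r,z in((-28,.104),(-36,.102),(-44.5,.100),(-53,.097),(-61.5,.093),(-70,.089),(-78.5,.085),(-87,.08),(-95.5,.075),(-104,.07))])
E
```

```text
[[[0.001, 0.0, 0.0], [-0.097, 0.038, -0.0], 0.015], [[0.001, 0.001, -0.002], [-0.211, 0.084, -0.0], 0.015], [[0.001, 0.002, -0.005], [-0.324, 0.13, -0.0], 0.015]]
[[[0.002, 0.002, -0.007], [-0.453, 0.183, -0.0], 0.015], [[0.002, 0.003, -0.009], [-0.583, 0.235, 0.0], 0.015], [[0.003, 0.004, -0.011], [-0.72, 0.291, 0.0], 0.015], [[0.003, 0.005, -0.014], [-0.857, 0.347, 0.0], 0.015], [[0.003, 0.006, -0.018], [-0.995, 0.403, 0.0], 0.015], [[0.004, 0.007, -0.023], [-1.132, 0.458, 0.0], 0.015], [[0.004, 0.007, -0.027], [-1.27, 0.514, 0.001], 0.015], [[0.004, 0.008, -0.033], [-1.407, 0.57, 0.001], 0.015], [[0.004, 0.009, -0.039], [-1.545, 0.626, 0.001], 0.015], [[0.005, 0.009, -0.045], [-1.682, 0.682, 0.001], 0.015]]
```

Call:
step_arm([
  [[0.001,0.0,0.0],[-0.097,0.038,0],0.015],
  [[0.001,0.001,-0.002],[-0.211,0.084,0],0.015],
  [[0.001,0.002,-0.005],[-0.324,0.13,0],0.015],
])

```text
clock: 13.8
tcp_pos: [0.542, -0.0954, 0.1119]
tcp_rot: [-2.674, 0.511, -0.108]
contact_force: [-0.4, -0.7, -3.8]
opening: 0.0215
```

Run:
```python
from h import *
O=np.array([.541,-.092]); spose()
rows([((*O,z),-22.1,r) for r,z in((-28,.104),(-36,.102),(-44.5,.100),(-53,.097),(-61.5,.093),(-70,.089),(-78.5,.085),(-87,.08),(-95.5,.075),(-104,.07))])
```

```text
t 13.8 spatula O [540.5 -92.4 105.7] head,pitch,roll [-2.220e+01 -2.000e-02 -2.026e+01] F [-0.4 -0.7 -3.8] op 0.0214936405798848 q [-0.1   0.51  0.57  1.96 -0.88  0.98 -0.94]
[[[0.001, 0.001, -0.002], [-0.125, 0.051, 0.002], 0.015], [[0.001, 0.002, -0.003], [-0.254, 0.104, 0.002], 0.015], [[0.002, 0.003, -0.005], [-0.392, 0.16, 0.002], 0.015], [[0.002, 0.004, -0.009], [-0.529, 0.216, 0.002], 0.015], [[0.002, 0.005, -0.013], [-0.666, 0.272, 0.002], 0.015], [[0.003, 0.006, -0.017], [-0.804, 0.328, 0.002], 0.015], [[0.003, 0.006, -0.022], [-0.941, 0.384, 0.001], 0.015], [[0.003, 0.007, -0.028], [-1.079, 0.44, 0.001], 0.015], [[0.003, 0.007, -0.033], [-1.216, 0.495, 0.001], 0.015], [[0.004, 0.008, -0.039], [-1.353, 0.551, 0.001], 0.015]]
```

Call:
step_arm([
  [[0.001,0.001,-0.002],[-0.125,0.051,0.002],0.015],
  [[0.001,0.002,-0.003],[-0.254,0.104,0.002],0.015],
  [[0.002,0.003,-0.005],[-0.392,0.16,0.002],0.015],
  [[0.002,0.004,-0.009],[-0.529,0.216,0.002],0.015],
  [[0.002,0.005,-0.013],[-0.666,0.272,0.002],0.015],
  [[0.003,0.006,-0.017],[-0.804,0.328,0.002],0.015],
  [[0.003,0.006,-0.022],[-0.941,0.384,0.001],0.015],
  [[0.003,0.007,-0.028],[-1.079,0.44,0.001],0.015],
  [[0.003,0.007,-0.033],[-1.216,0.495,0.001],0.015],
  [[0.004,0.008,-0.039],[-1.353,0.551,0.001],0.015],
])

```text
clock: 14.8
tcp_pos: [0.5463, -0.0854, 0.0723]
tcp_rot: [2.075, -0.398, -0.244]
contact_force: [0.4, 0.3, -2.0]
opening: 0.0216
```

Call:
step_arm([
  [[0,0,0],[-0.03,0.012,0],0.015],
  [[0,0,0],[-0.03,0.012,0],0.015],
  [[0,0,0],[-0.03,0.012,0],0.015],
  [[0,0,0],[-0.03,0.012,0],0.015],
])

```text
clock: 15.2
tcp_pos: [0.5461, -0.0874, 0.0745]
tcp_rot: [2.052, -0.399, -0.248]
contact_force: [0.6, -0.1, -2.4]
opening: 0.0218
```

Run:
```python
from h import *
spose()
shot('scene','s7'); shot('side','d7'); rgb,d,C=load('s7'); r2=load('d7')[0]
a=rgb[150:310,180:440]; b=r2[140:300,240:460]
a=cv2.resize(a,None,fx=2.2,fy=2.2); b=cv2.resize(b,(int(220*352/160),352))[:, :]
im=np.vstack([np.hstack([a])]); 
cv2.imwrite('pics/c7.png',cv2.resize(rgb[150:310,180:440],(780,480),interpolation=2)[:,:,::-1])
W=cloud(d,C); comps(W,.018,.05,(.5,.8,-.4,.05),40)
```

```text
t 15.2 spatula O [541.5 -91.9  71.8] head,pitch,roll [-2.2280e+01 -1.0000e-02 -1.0531e+02] F [ 0.6 -0.1 -2.4] op 0.02180530949534309 q [-0.92  1.23  1.01  1.64 -0.03  1.23 -2.01]
[ 618.2 -200.8] [ 8.7 99.7] 70.1 87 41.2 px [283. 239.]
[ 658.4 -146.1] [24. 71.] 67.7 209 32.2 px [306. 236.]
[778.9 -11.1] [59.6 27.5] 26.1 107 35.4 px [368. 231.]
[ 603.7 -275.3] [ 89.9 103.3] 59.3 1064 33.2 px [260. 254.]
```

View pics/c7.png

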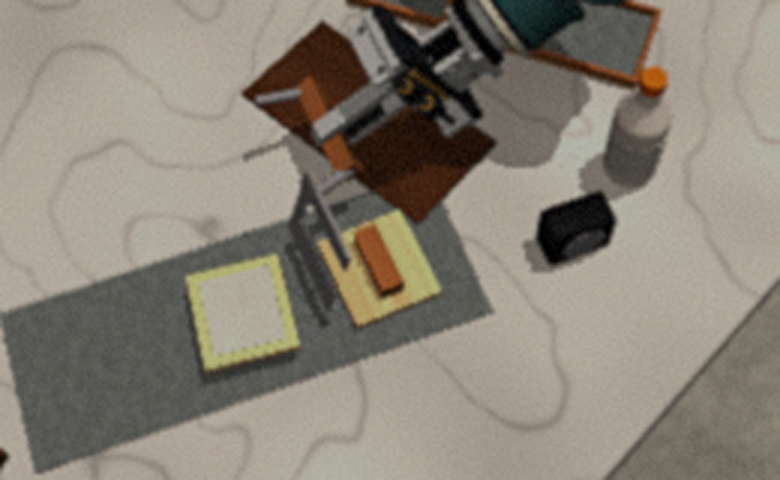

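The front lies turned over on the mat, cleat up at about (380,258) in the crop, and the blade stands clear beside it. Front B next.

Run:
```python
from h import *
from scipy.spatial.transform import Slerp
spose()
W=[((.541,-.095,.11),-22.3,-105),((.535,-.1,.15),-22.3,-105)]
r0,h0=-105,-22.3
for k in range(1,9):
    f=k/13; W.append(((.535-.125*f,-.1-.05*f,.17),-22.3-9*f,-105+105*f))
rows(W)
```

```text
t 15.3 spatula O [541.5 -91.6  71.4] head,pitch,roll [-2.2240e+01  2.0000e-02 -1.0536e+02] F [-0.2 -0.6 -1.9] op 0.021911468513497755 q [-0.92  1.23  1.01  1.63 -0.03  1.23 -2.01]
[[[-0.001, -0.003, 0.039], [0.006, -0.003, -0.001], 0.015], [[-0.007, -0.008, 0.079], [0.006, -0.003, -0.001], 0.015], [[-0.016, -0.013, 0.099], [0.136, -0.057, -0.013], 0.015], [[-0.026, -0.017, 0.1], [0.265, -0.113, -0.025], 0.015], [[-0.036, -0.022, 0.101], [0.394, -0.17, -0.037], 0.015], [[-0.046, -0.026, 0.101], [0.522, -0.229, -0.048], 0.015], [[-0.056, -0.031, 0.102], [0.65, -0.29, -0.059], 0.015], [[-0.066, -0.035, 0.102], [0.776, -0.352, -0.069], 0.015], [[-0.076, -0.04, 0.102], [0.902, -0.415, -0.079], 0.015], [[-0.086, -0.045, 0.102], [1.028, -0.48, -0.087], 0.015]]
```

Call:
step_arm([
  [[-0.001,-0.003,0.039],[0.006,-0.003,-0.001],0.015],
  [[-0.007,-0.008,0.079],[0.006,-0.003,-0.001],0.015],
  [[-0.016,-0.013,0.099],[0.136,-0.057,-0.013],0.015],
  [[-0.026,-0.017,0.1],[0.265,-0.113,-0.025],0.015],
  [[-0.036,-0.022,0.101],[0.394,-0.17,-0.037],0.015],
  [[-0.046,-0.026,0.101],[0.522,-0.229,-0.048],0.015],
  [[-0.056,-0.031,0.102],[0.65,-0.29,-0.059],0.015],
  [[-0.066,-0.035,0.102],[0.776,-0.352,-0.069],0.015],
  [[-0.076,-0.04,0.102],[0.902,-0.415,-0.079],0.015],
  [[-0.086,-0.045,0.102],[1.028,-0.48,-0.087],0.015],
])

```text
clock: 16.3
tcp_pos: [0.4597, -0.132, 0.1765]
tcp_rot: [-2.979, 0.723, -0.026]
contact_force: [0.8, 0.2, -3.7]
opening: 0.0215
```

Run:
```python
from h import *
spose()
plan((.404,-.156,.10),-30.9,0,1)
```

```text
t 16.3 spatula O [ 457.5 -130.9  170. ] head,pitch,roll [-27.8   -0.24 -40.11] F [ 0.8  0.2 -3.7] op 0.021476252261100722 q [-0.56  0.33  0.98  2.05 -0.44  0.94 -1.39]
shift [-0.0557 -0.0289 -0.0715] |0.095| turn [ 0.6123 -0.3397 -0.0504] 40.2 deg
```

Call:
step_arm([
  [[-0.011,-0.006,-0.012],[0.122,-0.068,-0.01],0.015],
  [[-0.022,-0.012,-0.024],[0.245,-0.136,-0.02],0.015],
  [[-0.033,-0.017,-0.04],[0.367,-0.204,-0.03],0.015],
  [[-0.044,-0.023,-0.056],[0.49,-0.272,-0.04],0.015],
  [[-0.056,-0.029,-0.071],[0.612,-0.34,-0.05],0.015],
  [[-0.056,-0.029,-0.071],[0.612,-0.34,-0.05],0.015],
  [[-0.056,-0.029,-0.071],[0.612,-0.34,-0.05],0.015],
])

```text
clock: 17.0
tcp_pos: [0.402, -0.1632, 0.1033]
tcp_rot: [-2.299, 0.628, -0.256]
contact_force: [-0.2, 0.5, -2.6]
opening: 0.0217
```

Run:
```python
from h import *
rgb,d,C=shot('scene','s8'); W=cloud(d,C)
print('B',*fit(W,.031,.036,.545,.68,-.36,-.21))
shot('wrist','w8'); s,M=tool(); print(*spat_from_cloud('w8',s,M))
spose(); plan((.404,-.156,.072),-30.9,0,1)
```

```text
B c [ 604.  -275.3] size [100.4  89.4] longaxis deg -30.6 n 799 z 33.5
t 17.1 p [ 0.4032 -0.162   0.1039] r [-2.305  0.624 -0.252] F [-1.   0.8 -1.9] op 0.0217 q [ 0.26  0.56  0.65  2.18 -1.13  1.26 -0.4 ]
x [ 0.863 -0.505 -0.   ] y [-0.363 -0.621 -0.695] z [ 0.351  0.6   -0.719] grasp [ 0.4042 -0.1602  0.1017]
[ 0.10551143  0.00474808 -0.05957582] [ 0.00261895 -0.00993471  0.99994722] ((107.99339294433594, 7.554267883300781), (95.48814392089844, 100.26898193359375), 89.53515625) [[ 0.05827787 -0.03969744 -0.06202503]
 [ 0.1569879   0.05261079 -0.05714896]]
t 17.1 spatula O [ 403.1 -157.1   98.8] head,pitch,roll [-30.91   0.11  -0.54] F [-1.   0.8 -1.9] op 0.02172225494674709 q [ 0.26  0.56  0.65  2.18 -1.13  1.26 -0.4 ]
shift [ 0.0009  0.0011 -0.0268] |0.027| turn [ 0.0071 -0.0065  0.0002] 0.6 deg
```

Call:
step_arm([
  [[0.001,0.001,-0.014],[0.007,-0.006,0],0.015],
  [[0.001,0.001,-0.026],[0.007,-0.006,0],0.015],
  [[0.001,0.001,-0.026],[0.007,-0.006,0],0.015],
  [[0.018,-0.009,-0.026],[0.007,-0.006,0],0.015],
  [[0.035,-0.02,-0.026],[0.007,-0.006,0],0.015],
  [[0.052,-0.03,-0.026],[0.007,-0.006,0],0.015],
  [[0.069,-0.04,-0.026],[0.007,-0.006,0],0.015],
])

```text
clock: 17.8
tcp_pos: [0.4745, -0.2004, 0.0796]
tcp_rot: [-2.299, 0.614, -0.256]
contact_force: [-0.1, -0.4, -2.8]
opening: 0.0219
```

Run:
```python
from h import *
spose(); plan((.5028,-.2152,.072),-30.8,0,1)
```

```text
t 17.8 spatula O [ 474.5 -195.5   74.5] head,pitch,roll [-30.58  -0.12  -0.06] F [-0.1 -0.4 -2.8] op 0.021885965786210528 q [ 0.33  0.68  0.55  2.   -1.17  1.26 -0.46]
shift [ 0.0283 -0.0197 -0.0025] |0.035| turn [ 0.0019  0.0013 -0.0038] 0.3 deg
```

Call:
step_arm([
  [[0.014,-0.01,-0.002],[0,0,-0.004],0.015],
  [[0.028,-0.02,-0.002],[0,0,-0.004],0.015],
  [[0.028,-0.02,-0.002],[0,0,-0.004],0.015],
  [[0.028,-0.02,0.008],[0,0,-0.004],0.015],
  [[0.028,-0.02,0.018],[0,0,-0.004],0.015],
  [[0.028,-0.02,0.028],[0,0,-0.004],0.015],
  [[0.028,-0.02,0.038],[0,0,-0.004],0.015],
  [[0.028,-0.02,0.038],[0,0,-0.004],0.015],
])

```text
clock: 18.6
tcp_pos: [0.5014, -0.2209, 0.1178]
tcp_rot: [-2.296, 0.62, -0.26]
contact_force: [0.0, -0.4, -3.8]
opening: 0.0213
```

Run:
```python
from h import *
spose()
rgb,d,C=shot('scene','s9'); W=cloud(d,C)
comps(W,.066,.075,(.55,.76,-.4,-.2),50)
O=np.array([.5028,-.2152])
rows([((*O,z),-30.8,r) for r,z in((-6,.112),(-13,.109),(-20,.106))])
```

```text
t 18.6 spatula O [ 501.4 -216.   112.7] head,pitch,roll [-30.93  -0.15   0.04] F [ 0.  -0.4 -3.8] op 0.02126937186050305 q [ 0.33  0.65  0.55  1.91 -1.12  1.31 -0.57]
[ 612.5 -282.2] [ 89.2 100.5] 59.8 620 67.5 px [258. 252.]
[[[0.002, 0.001, 0.001], [-0.09, 0.056, 0.002], 0.015], [[0.002, 0.002, -0.002], [-0.194, 0.118, 0.002], 0.015], [[0.003, 0.002, -0.005], [-0.299, 0.181, 0.002], 0.015]]
```

Call:
step_arm([
  [[0.002,0.001,0.001],[-0.09,0.056,0.002],0.015],
  [[0.002,0.002,-0.002],[-0.194,0.118,0.002],0.015],
  [[0.003,0.002,-0.005],[-0.299,0.181,0.002],0.015],
])

```text
clock: 18.95
tcp_pos: [0.5037, -0.2192, 0.1109]
tcp_rot: [-2.632, 0.714, -0.15]
contact_force: [-0.2, 0.9, -3.2]
opening: 0.0215
```

Run:
```python
from h import *
O=np.array([.5028,-.2152]); spose()
rows([((*O,z),-30.8,r) for r,z in((-28,.104),(-36,.102),(-44.5,.100),(-53,.097),(-61.5,.093),(-70,.089),(-78.5,.085),(-87,.08),(-95.5,.075),(-104,.07))])
```

```text
t 18.95 spatula O [ 502.6 -216.1  104.8] head,pitch,roll [-30.91   0.05 -20.23] F [-0.2  0.9 -3.2] op 0.02154261738998059 q [ 0.06  0.56  0.68  1.93 -0.91  1.06 -0.83]
[[[0.001, 0.002, -0.001], [-0.117, 0.069, 0.002], 0.015], [[0.001, 0.002, -0.002], [-0.237, 0.14, 0.002], 0.015], [[0.002, 0.003, -0.004], [-0.364, 0.217, 0.002], 0.015], [[0.002, 0.004, -0.008], [-0.491, 0.293, 0.002], 0.015], [[0.003, 0.005, -0.012], [-0.619, 0.369, 0.002], 0.015], [[0.003, 0.006, -0.016], [-0.746, 0.445, 0.002], 0.015], [[0.003, 0.006, -0.021], [-0.873, 0.521, 0.002], 0.015], [[0.004, 0.007, -0.027], [-1.001, 0.597, 0.002], 0.015], [[0.004, 0.007, -0.032], [-1.128, 0.673, 0.002], 0.015], [[0.004, 0.008, -0.038], [-1.255, 0.749, 0.002], 0.015]]
```

Call:
step_arm([
  [[0.001,0.002,-0.001],[-0.117,0.069,0.002],0.015],
  [[0.001,0.002,-0.002],[-0.237,0.14,0.002],0.015],
  [[0.002,0.003,-0.004],[-0.364,0.217,0.002],0.015],
  [[0.002,0.004,-0.008],[-0.491,0.293,0.002],0.015],
  [[0.003,0.005,-0.012],[-0.619,0.369,0.002],0.015],
  [[0.003,0.006,-0.016],[-0.746,0.445,0.002],0.015],
  [[0.003,0.006,-0.021],[-0.873,0.521,0.002],0.015],
  [[0.004,0.007,-0.027],[-1.001,0.597,0.002],0.015],
  [[0.004,0.007,-0.032],[-1.128,0.673,0.002],0.015],
  [[0.004,0.008,-0.038],[-1.255,0.749,0.002],0.015],
])

```text
clock: 19.95
tcp_pos: [0.5087, -0.2096, 0.0724]
tcp_rot: [2.047, -0.556, -0.334]
contact_force: [-0.1, 0.5, -2.6]
opening: 0.0218
```

Call:
step_arm([
  [[0,0,0],[-0.03,0.018,0],0.015],
  [[0,0,0],[-0.03,0.018,0],0.015],
  [[0,0,0],[-0.03,0.018,0],0.015],
  [[0,0,0],[-0.03,0.018,0],0.015],
])

```text
clock: 20.35
tcp_pos: [0.5079, -0.2114, 0.0745]
tcp_rot: [2.022, -0.555, -0.34]
contact_force: [-0.5, -0.7, -2.1]
opening: 0.0217
```

Run:
```python
from h import *
spose()
rgb,d,C=shot('scene','s10')
cv2.imwrite('pics/c10.png',cv2.resize(rgb[150:310,180:440],(780,480),interpolation=2)[:,:,::-1])
W=cloud(d,C); comps(W,.018,.05,(.5,.8,-.4,.05),40)
# next: rise + roll back toward home above board
Ws=[((.503,-.215,.11),-30.9,-105),((.50,-.215,.15),-30.9,-105)]
for k in range(1,9):
    f=k/13; Ws.append(((.50-.028*f,-.215+.18*f,.17),-30.9+33*f,-105+105*f))
rows(Ws)
```

```text
t 20.35 spatula O [ 502.6 -215.2   71.8] head,pitch,roll [-3.0990e+01 -1.0000e-02 -1.0545e+02] F [-0.5 -0.7 -2.1] op 0.021740153218138665 q [-0.78  1.3   1.13  1.7  -0.14  1.15 -1.87]
[ 658.  -146.2] [24.8 71.9] 67.3 213 31.8 px [306. 236.]
[779.8 -10.8] [59.9 26.8] 28.9 108 34.6 px [368. 231.]
[ 560.9 -334.7] [  8.  100.1] 61.8 50 40.1 px [235. 259.]
[ 611.8 -281.6] [24.  72.3] 62.6 213 32.2 px [261. 258.]
[[[0.0, -0.0, 0.038], [0.007, -0.004, 0.001], 0.015], [[-0.003, -0.0, 0.078], [0.007, -0.004, 0.001], 0.015], [[-0.005, 0.014, 0.099], [0.13, -0.074, 0.045], 0.015], [[-0.008, 0.027, 0.1], [0.255, -0.138, 0.089], 0.015], [[-0.01, 0.041, 0.101], [0.384, -0.197, 0.132], 0.015], [[-0.013, 0.054, 0.101], [0.515, -0.25, 0.173], 0.015], [[-0.015, 0.067, 0.102], [0.65, -0.297, 0.213], 0.015], [[-0.018, 0.08, 0.102], [0.786, -0.339, 0.25], 0.015], [[-0.02, 0.093, 0.102], [0.926, -0.375, 0.285], 0.015], [[-0.023, 0.107, 0.102], [1.067, -0.405, 0.316], 0.015]]
```

View pics/c10.png

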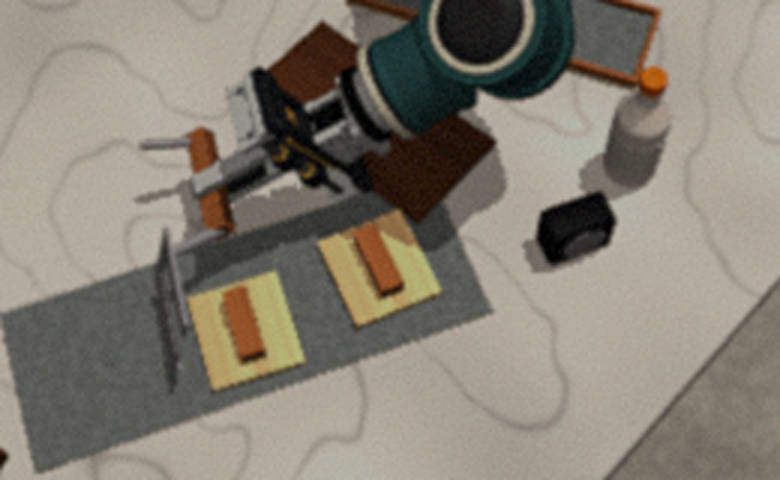

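Both fronts lie turned over, with cleats up at (380,258) and (245,323). Next I return the spatula.

Call:
step_arm([
  [[0,0,0.038],[0.007,-0.004,0.001],0.015],
  [[-0.003,0,0.078],[0.007,-0.004,0.001],0.015],
  [[-0.005,0.014,0.099],[0.13,-0.074,0.045],0.015],
  [[-0.008,0.027,0.1],[0.255,-0.138,0.089],0.015],
  [[-0.01,0.041,0.101],[0.384,-0.197,0.132],0.015],
  [[-0.013,0.054,0.101],[0.515,-0.25,0.173],0.015],
  [[-0.015,0.067,0.102],[0.65,-0.297,0.213],0.015],
  [[-0.018,0.08,0.102],[0.786,-0.339,0.25],0.015],
  [[-0.02,0.093,0.102],[0.926,-0.375,0.285],0.015],
  [[-0.023,0.107,0.102],[1.067,-0.405,0.316],0.015],
])

```text
clock: 21.4
tcp_pos: [0.4848, -0.1035, 0.1772]
tcp_rot: [-3.054, 0.265, -0.012]
contact_force: [-0.5, 0.1, -3.4]
opening: 0.0218
```

Run:
```python
from h import *
spose(); plan((.4725,-.033,.11),2.2,0,1)
```

```text
t 21.4 spatula O [ 482.4 -103.1  170.7] head,pitch,roll [-10.45  -0.39 -40.15] F [-0.5  0.1 -3.4] op 0.021806275465159838 q [-0.58  0.37  0.94  2.   -0.45  0.98 -1.15]
shift [-0.0096  0.0664 -0.0622] |0.091| turn [ 0.7008 -0.044   0.214 ] 42.1 deg
```

Call:
step_arm([
  [[-0.002,0.013,-0.008],[0.14,-0.009,0.043],0.015],
  [[-0.004,0.026,-0.016],[0.28,-0.018,0.086],0.015],
  [[-0.006,0.04,-0.028],[0.42,-0.027,0.128],0.015],
  [[-0.008,0.053,-0.044],[0.56,-0.035,0.171],0.015],
  [[-0.01,0.066,-0.062],[0.7,-0.044,0.214],0.015],
  [[-0.01,0.066,-0.062],[0.7,-0.044,0.214],0.015],
  [[-0.01,0.066,-0.062],[0.7,-0.044,0.214],0.015],
])

```text
clock: 22.1
tcp_pos: [0.4749, -0.0392, 0.1135]
tcp_rot: [-2.377, -0.056, 0.027]
contact_force: [0.0, -0.2, -2.0]
opening: 0.0214
```

Run:
```python
from h import *
spose(); plan((.4725,-.033,.067),2.2,0,1)
```

```text
t 22.1 spatula O [472.2 -35.2 108.4] head,pitch,roll [ 2.19  0.3  -0.81] F [ 0.  -0.2 -2. ] op 0.021382199221085356 q [-0.02  0.64  0.57  1.95 -0.96  1.37 -0.41]
shift [ 0.0003  0.0021 -0.0415] |0.042| turn [ 0.0143 -0.0047  0.0002] 0.9 deg
```

Call:
step_arm([
  [[0,0.002,-0.015],[0.014,-0.005,0],0.015],
  [[0,0.002,-0.03],[0.014,-0.005,0],0.015],
  [[0,0.002,-0.038],[0.014,-0.005,0],0.015],
  [[0,0.002,-0.041],[0.014,-0.005,0],0.015],
  [[0,0.002,-0.041],[0.014,-0.005,0],0.015],
])

```text
clock: 22.6
tcp_pos: [0.4751, -0.0355, 0.0722]
tcp_rot: [-2.36, -0.063, 0.022]
contact_force: [-1.0, -0.2, -1.3]
opening: 0.0219
```

Run:
```python
from h import *
spose()
```

```text
t 22.6 spatula O [472.4 -31.4  67.1] head,pitch,roll [ 2.4  -0.06  0.19] F [-1.  -0.2 -1.3] op 0.021851170275508796 q [ 0.01  0.72  0.54  1.96 -1.01  1.34 -0.34]
```

Call:
step_arm([
  [[0,0,-0.002],[0,0,0],0.015],
  [[0,0,-0.0025],[0,0,0],0.015],
  [[0,0,-0.0025],[0,0,0],0.042],
  [[0,0,-0.0025],[0,0,0],0.042],
  [[0,0,-0.0025],[0,0,0],0.042],
  [[0,-0.02,0.018],[0,0,0],0.042],
  [[0,-0.045,0.043],[0,0,0],0.042],
  [[0,-0.075,0.073],[0,0,0],0.042],
  [[0,-0.09,0.12],[0,0,0],0.042],
  [[0,-0.09,0.16],[0,0,0],0.042],
])

```text
clock: 23.6
tcp_pos: [0.4747, -0.1279, 0.2338]
tcp_rot: [-2.361, -0.059, 0.021]
contact_force: [-0.2, 0.1, 0.7]
opening: 0.0421
```

Run:
```python
from h import *
tool()
rgb,d,C=shot('scene','s11'); W=cloud(d,C)
print('handle',*fit(W,.066,.09,.34,.6,-.08,.06)); comps(W,.027,.036,(.5,.75,-.4,-.05),40)
```

```text
t 23.6 p [ 0.4747 -0.1279  0.2338] r [-2.361 -0.059  0.021] F [-0.2  0.1  0.7] op 0.0421 q [ 0.08  0.54  0.66  1.78 -0.82  1.63 -0.5 ]
x [0.999 0.049 0.003] y [ 0.037 -0.71  -0.704] z [-0.033  0.703 -0.711] grasp [ 0.4746 -0.1258  0.2317]
handle c [467.9 -32.7] size [117.   29.9] longaxis deg 2.6 n 267 z 72.7
[ 657.7 -146.3] [25.  71.6] 67.7 187 32.4 px [306. 236.]
[ 611.7 -281.5] [23.7 71.3] 62.3 197 32.0 px [261. 257.]
```

```bash
cat >> h.py <<'E'
def vt(p,xaz,op=.05):
    """shift/turn to vertical tool at p with tool x at azimuth xaz deg"""
    s=manip.observe(); M=R.from_rotvec(s['tcp_rot']).as_matrix(); a=np.radians(xaz)
    x=np.array([np.cos(a),np.sin(a),0]); z=np.array([0,0,-1.]); Mt=np.stack([x,np.cross(z,x),z],1)
    rv=R.from_matrix(Mt@M.T).as_rotvec(); sh=np.array(p)-s['tcp_pos']
    print('shift',np.round(sh,4),'|%.3f|'%np.linalg.norm(sh),'turn',np.round(rv,4),'%.1f'%np.degrees(np.linalg.norm(rv)))
E
python3 - <<'E'
from h import *
vt((.655,-.146,.22),-22.3)
E
```

```text
shift [ 0.1789 -0.0179 -0.0191] |0.181| turn [-0.7721  0.1406 -0.4199] 51.0
```

Call:
step_arm([
  [[0.03,-0.003,0],[-0.129,0.023,-0.07],0.06],
  [[0.06,-0.006,0],[-0.257,0.047,-0.14],0.06],
  [[0.09,-0.009,-0.005],[-0.386,0.07,-0.21],0.06],
  [[0.12,-0.012,-0.01],[-0.515,0.094,-0.28],0.06],
  [[0.15,-0.015,-0.015],[-0.643,0.117,-0.35],0.06],
  [[0.179,-0.018,-0.019],[-0.772,0.141,-0.42],0.06],
  [[0.179,-0.018,-0.019],[-0.772,0.141,-0.42],0.06],
  [[0.179,-0.018,-0.019],[-0.772,0.141,-0.42],0.06],
])

```text
clock: 24.45
tcp_pos: [0.6543, -0.1423, 0.2122]
tcp_rot: [-3.078, 0.607, 0.01]
contact_force: [-0.3, -0.9, -0.1]
opening: 0.0598
```

Run:
```python
from h import *
s,M=tool()
rgb,d,C=shot('wrist','w12'); W=cloud(d,C)
comps(W,.028,.037,(.5,.75,-.4,-.05),100)
comps(W,.0085,.016,(.5,.75,-.4,-.05),300)
```

```text
t 24.45 p [ 0.6543 -0.1423  0.2122] r [-3.078  0.607  0.01 ] F [-0.3 -0.9 -0.1] op 0.0598 q [-0.41  0.68  0.91  1.52 -0.56  1.22 -1.37]
x [ 0.925 -0.38  -0.007] y [-0.38  -0.925 -0.003] z [-0.006  0.005 -1.   ] grasp [ 0.6542 -0.1423  0.2092]
[ 610.5 -281.1] [25.  70.5] 62.7 1290 33.4 px [443. 176.]
[ 656.2 -146. ] [23.4 69.5] 68.4 1174 33.4 px [322. 183.]
[ 610.  -281.6] [ 90.6 101. ] 62.6 4196 13.4 px [435. 171.]
[ 655.8 -146.1] [ 90.2 100.2] 67.9 4486 13.4 px [322. 177.]
[584.3 -58. ] [100.7  18.1] 1.7 672 9.6 px [284. 253.]
```

View pics/w12.png

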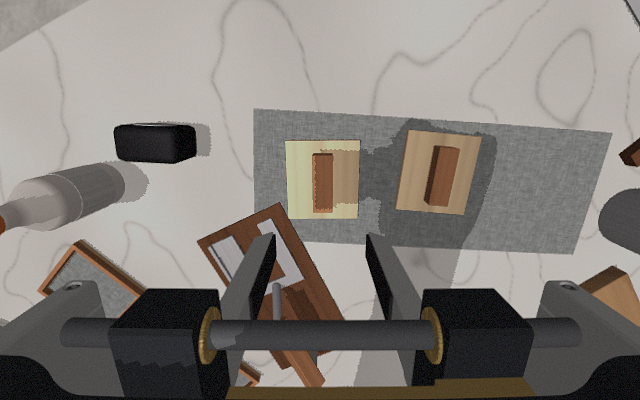

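The view shows both turned fronts with cleats at (322,183) and (443,176). The wrist and scene measurements agree within about 2 mm.

Call:
step_arm([
  [[0.001,-0.002,-0.05],[0,0,0],0.06],
  [[0.001,-0.002,-0.1],[0,0,0],0.06],
  [[0.001,-0.002,-0.135],[0,0,0],0.06],
  [[0.001,-0.002,-0.15],[0,0,0],0.06],
  [[0.001,-0.002,-0.15],[0,0,0],0.06],
])

```text
clock: 25.0
tcp_pos: [0.6539, -0.1465, 0.0622]
tcp_rot: [-3.076, 0.613, 0.011]
contact_force: [0.4, -0.1, 1.0]
opening: 0.06
```

Run:
```python
from h import *
s,M=tool(); vt((.656,-.146,.039),-22)
```

```text
t 25.0 p [ 0.6539 -0.1465  0.0622] r [-3.076  0.613  0.011] F [ 0.4 -0.1  1. ] op 0.06 q [-0.34  0.84  0.79  1.62 -0.69  0.99 -1.28]
x [ 0.924 -0.383 -0.008] y [-0.383 -0.924 -0.003] z [-0.006  0.006 -1.   ] grasp [ 0.6539 -0.1465  0.0592]
shift [ 0.0021  0.0005 -0.0232] |0.023| turn [-0.006  -0.006   0.0096] 0.7
```

Call:
step_arm([
  [[0.002,0,-0.012],[-0.006,-0.006,0.005],0.06],
  [[0.002,0,-0.023],[-0.006,-0.006,0.005],0.06],
  [[0.002,0,-0.023],[-0.006,-0.006,0.005],0.015],
  [[0.002,0,-0.023],[-0.006,-0.006,0.005],0.015],
  [[0.002,0,-0.023],[-0.006,-0.006,0.005],0.015],
  [[0.002,0,-0.023],[-0.006,-0.006,0.005],0.015],
  [[0.002,0,-0.023],[-0.006,-0.006,0.005],0.015],
  [[0.002,0,0.01],[-0.006,-0.006,0.005],0.015],
  [[0.002,0,0.06],[-0.006,-0.006,0.005],0.015],
  [[0.002,0,0.1],[-0.006,-0.006,0.005],0.015],
], grip_force=25)

```text
clock: 26.0
tcp_pos: [0.657, -0.1459, 0.1653]
tcp_rot: [3.082, -0.605, 0.004]
contact_force: [1.0, -0.4, -1.2]
opening: 0.0237
```

Run:
```python
from h import *
s,M=tool()
# tray from w3/w1 : rim cloud fit using scene + wrist images
for n in('w1','w3','s11','w12'):
    rgb,d,C=load(n); W=cloud(d,C); print(n); comps(W,.0125,.0195,(.33,.75,.02,.32),100)
vt((.56,.10,.25),22.6)
```

```text
t 26.0 p [ 0.657  -0.1459  0.1653] r [ 3.082 -0.605  0.004] F [ 1.  -0.4 -1.2] op 0.0237 q [-0.39  0.72  0.88  1.56 -0.6   1.14 -1.34]
x [ 0.926 -0.378  0.003] y [-0.378 -0.926  0.   ] z [ 0.002 -0.001 -1.   ] grasp [ 0.657  -0.1459  0.1623]
w1
[398.4 130.1] [ 54.4 108.9] 22.8 370 16.3 px [278. 235.]
[575. 204.] [239.3 108.7] 22.6 1337 16.3 px [388. 236.]
w3
[528.4 185.2] [340.6 109.6] 22.7 3824 16.2 px [175. 118.]
[587.5  24.9] [84.6  4.1] 1.1 196 14.4 px [294.  92.]
[435.3 302.8] [33.1 68.6] 89.0 136 16.1 px [112. 189.]
s11
[516.6 178.6] [236.1 111.8] 22.7 321 15.3 px [347. 151.]
[658.2 238.7] [ 62.3 111.8] 21.3 109 15.4 px [390. 164.]
w12
[633.2 226.8] [114.4 107.5] 23.3 851 16.0 px [ 87. 273.]
[601.3  27.8] [56.5  5.7] 1.8 118 14.4 px [219. 264.]
[408.1  79.6] [20.3 41.3] 86.6 144 15.7 px [249. 377.]
shift [-0.097   0.2459  0.0847] |0.278| turn [2.000e-04 2.700e-03 7.818e-01] 44.8
```

Call:
step_arm([
  [[-0.015,0.04,0.01],[0,0,0.098],0.015],
  [[-0.03,0.08,0.02],[0,0,0.195],0.015],
  [[-0.05,0.125,0.035],[0,0,0.293],0.015],
  [[-0.07,0.17,0.035],[0,0,0.39],0.015],
  [[-0.09,0.215,0.035],[0,0,0.49],0.015],
  [[-0.11,0.26,0.035],[0,0,0.586],0.015],
  [[-0.12,0.3,0.035],[0,0,0.684],0.015],
  [[-0.129,0.331,0.035],[0,0,0.782],0.015],
  [[-0.129,0.331,0.035],[0,0,0.782],0.015],
  [[-0.129,0.331,0.035],[0,0,0.782],0.015],
])

```text
clock: 27.0
tcp_pos: [0.5279, 0.1857, 0.1981]
tcp_rot: [-3.08, -0.617, -0.003]
contact_force: [-0.5, -0.2, -0.3]
opening: 0.0241
```

Run:
```python
from h import *
s,M=tool()
rgb,d,C=shot('wrist','w13'); W=cloud(d,C)
comps(W,.0125,.0195,(.33,.75,.02,.32),100)
z=s['tcp_pos'][2]; print('held'); comps(W,z-.034,z-.018,(.4,.7,.1,.3),100)
```

```text
t 27.0 p [0.5279 0.1857 0.1981] r [-3.08e+00 -6.17e-01 -3.00e-03] F [-0.5 -0.2 -0.3] op 0.0241 q [-1.01  0.42  0.78  1.83 -0.34  1.03 -1.26]
x [0.923 0.385 0.002] y [ 0.385 -0.923 -0.   ] z [ 0.002  0.001 -1.   ] grasp [0.5279 0.1857 0.1951]
[737.8 127.7] [43.1 10.5] 72.3 133 16.1 px [446.  28.]
[617.  222.1] [146.9 108.2] 22.7 2826 16.4 px [320.  89.]
[587.7  27.1] [85.3  5.9] 3.0 283 14.4 px [459. 191.]
[453.3 303.5] [48.8  2.3] 41.9 107 16.3 px [207. 205.]
[374.9 120.7] [ 5.2 64.1] 22.7 144 16.3 px [320. 306.]
held
[532.9 186.7] [87.  90.5] 22.7 9334 171.3 px [320. 211.]
[493.2 170.5] [27.9 34.9] 23.6 235 171.2 px [321. 295.]
```

View pics/w13.png

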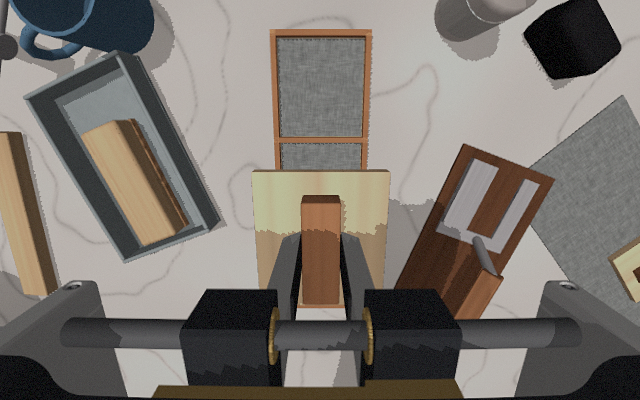

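The held front is square over the middle pocket, the tray is empty and the spatula is home on its board. Next I lower to just above the rim and correct.

Call:
step_arm([
  [[0.001,0.001,-0.05],[0,0,0],0.015],
  [[0.001,0.001,-0.095],[0,0,0],0.015],
  [[0.001,0.001,-0.125],[0,0,0],0.015],
  [[0.0015,0.001,-0.138],[0,0,0],0.015],
  [[0.0015,0.001,-0.138],[0,0,0],0.015],
  [[0.0015,0.001,-0.138],[0,0,0],0.015],
])

```text
clock: 27.65
tcp_pos: [0.5305, 0.1859, 0.0613]
tcp_rot: [-3.08, -0.615, -0.005]
contact_force: [-0.4, 0.1, 0.1]
opening: 0.0238
```

Run:
```python
from h import *
s,M=tool(); vt((.5295,.1866,.043),22.7)
```

```text
t 27.65 p [0.5305 0.1859 0.0613] r [-3.08  -0.615 -0.005] F [-0.4  0.1  0.1] op 0.0238 q [-0.89  0.61  0.65  1.91 -0.52  0.78 -1.13]
x [0.923 0.384 0.003] y [ 0.384 -0.923  0.   ] z [ 0.003  0.001 -1.   ] grasp [0.5305 0.1859 0.0583]
shift [-0.001   0.0007 -0.0183] |0.018| turn [-0.0011  0.0032  0.0023] 0.2
```

Call:
step_arm([
  [[-0.001,0.0005,-0.004],[0,0.003,0.002],0.015],
  [[-0.001,0.0005,-0.009],[0,0.003,0.002],0.015],
  [[-0.001,0.0005,-0.013],[0,0.003,0.002],0.015],
  [[-0.001,0.0005,-0.017],[0,0.003,0.002],0.015],
  [[-0.001,0.0005,-0.018],[0,0.003,0.002],0.015],
])

```text
clock: 28.15
tcp_pos: [0.5288, 0.1872, 0.0426]
tcp_rot: [-3.078, -0.619, 0.001]
contact_force: [-10.4, -0.8, 35.7]
opening: 0.024
```

Run:
```python
from h import *
s,M=tool()
```

```text
t 28.15 p [0.5288 0.1872 0.0426] r [-3.078e+00 -6.190e-01  1.000e-03] F [-10.4  -0.8  35.7] op 0.024 q [-0.88  0.64  0.63  1.92 -0.54  0.75 -1.11]
x [ 0.922  0.387 -0.   ] y [ 0.387 -0.922 -0.002] z [-0.001  0.002 -1.   ] grasp [0.5288 0.1872 0.0396]
```

Call:
step_arm([
  [[0,0,0.001],[0,0,0],0.015],
  [[0,0,0.001],[0,0,0],0.05],
  [[0,0,0.001],[0,0,0],0.05],
  [[0,0,0.001],[0,0,0],0.05],
  [[0,0,0.03],[0,0,0],0.05],
  [[0,0,0.07],[0,0,0],0.06],
  [[0,0,0.12],[0,0,0],0.06],
  [[-0.01,-0.01,0.16],[0,0,0],0.06],
  [[-0.01,-0.01,0.16],[0,0,0],0.06],
])

```text
clock: 29.05
tcp_pos: [0.52, 0.1762, 0.2066]
tcp_rot: [-3.077, -0.617, -0.008]
contact_force: [0.9, 0.3, 0.1]
opening: 0.0602
```

Run:
```python
from h import *
s,M=tool()
rgb,d,C=shot('wrist','w14'); W=cloud(d,C)
comps(W,.031,.042,(.45,.6,.1,.27),100)
u=np.array([.9225,.386]); v=np.array([-.386,.9225])
q=(W[...,:2]-[.5284,.1851]); a=q@u; b=q@v
def md(m): return np.round(np.median(W[m][:,2])*1000,2),m.sum()
z=W[...,2]
print('rim',md((z>.013)&(z<.019)&(abs(b)>.049)&(abs(b)<.053)&(abs(a)<.16)))
for x in(-40,0,40):
  for y in(-35,35): print(x,y,md((abs(a-x/1e3)<.006)&(abs(b-y/1e3)<.006)))
vt((.608,-.2805,.2),-27.4)
```

```text
t 29.05 p [0.52   0.1762 0.2066] r [-3.077 -0.617 -0.008] F [0.9 0.3 0.1] op 0.0602 q [-1.02  0.39  0.81  1.85 -0.33  1.03 -1.26]
x [0.923 0.386 0.005] y [ 0.386 -0.923 -0.002] z [ 0.004  0.004 -1.   ] grasp [0.52   0.1763 0.2036]
[527.1 185.7] [70.1 23.4] 22.9 1248 36.4 px [315. 180.]
rim (np.float64(16.41), np.int64(1737))
-40 -35 (np.float64(16.57), np.int64(87))
-40 35 (np.float64(16.45), np.int64(86))
0 -35 (np.float64(258.94), np.int64(1865))
0 35 (np.float64(259.78), np.int64(2023))
40 -35 (np.float64(16.45), np.int64(99))
40 35 (np.float64(16.4), np.int64(103))
shift [ 0.0888 -0.4575 -0.0041] |0.466| turn [-0.0025  0.0033 -0.8751] 50.1
```

A is seated: its back is at 16.4 mm at all four corners, flush with the rim, and its heading is 22.9° against the tray's 22.7°. Now B.

Call:
step_arm([
  [[0.009,-0.046,0.01],[0,0,-0.0875],0.06],
  [[0.018,-0.091,0.02],[0,0,-0.175],0.06],
  [[0.027,-0.137,0.02],[0,0,-0.2625],0.06],
  [[0.036,-0.183,0.02],[0,0,-0.35],0.06],
  [[0.045,-0.229,0.02],[0,0,-0.4375],0.06],
  [[0.053,-0.274,0.02],[0,0,-0.525],0.06],
  [[0.062,-0.32,0.02],[0,0,-0.6125],0.06],
  [[0.071,-0.366,0.01],[0,0,-0.7],0.06],
  [[0.08,-0.412,0],[0,0,-0.7875],0.06],
  [[0.089,-0.457,-0.004],[0,0.002,-0.875],0.06],
])

```text
clock: 30.1
tcp_pos: [0.6072, -0.2815, 0.1953]
tcp_rot: [-3.049, 0.748, 0.008]
contact_force: [0.4, 0.7, 0.3]
opening: 0.0597
```

Call:
step_arm([
  [[0,0,0],[0,0,0],0.06],
  [[0,0,0],[0,0,0],0.06],
])

```text
clock: 30.3
tcp_pos: [0.6068, -0.2812, 0.1962]
tcp_rot: [-3.05, 0.746, 0.007]
contact_force: [0.5, 0.9, 0.5]
opening: 0.0598
```

Run:
```python
from h import *
s,M=tool()
rgb,d,C=shot('wrist','w15'); W=cloud(d,C)
comps(W,.028,.037,(.5,.75,-.4,-.15),100)
comps(W,.0085,.016,(.5,.75,-.4,-.15),300)
```

```text
t 30.3 p [ 0.6068 -0.2812  0.1962] r [-3.05   0.746  0.007] F [0.5 0.9 0.5] op 0.0598 q [-0.21  0.71  0.94  1.54 -0.6   1.2  -1.21]
x [ 0.887 -0.461 -0.005] y [-0.462 -0.887 -0.   ] z [-0.004  0.002 -1.   ] grasp [ 0.6068 -0.2812  0.1932]
[ 610.2 -281.6] [23.9 70.1] 63.0 1311 33.4 px [319. 187.]
[ 609.8 -281.5] [ 90.1 100. ] 62.6 4830 13.4 px [319. 181.]
```

Call:
step_arm([
  [[0.003,0,-0.05],[0,0.004,0],0.06],
  [[0.003,0,-0.1],[0,0.004,0],0.06],
  [[0.003,0,-0.125],[0,0.004,0],0.06],
  [[0.003,0,-0.134],[0,0.004,0],0.06],
  [[0.003,0,-0.134],[0,0.004,0],0.06],
])

```text
clock: 30.85
tcp_pos: [0.6106, -0.2788, 0.0635]
tcp_rot: [-3.052, 0.741, 0.011]
contact_force: [0.3, 0.3, 1.1]
opening: 0.0601
```

Run:
```python
from h import *
s,M=tool(); vt((.6100,-.2815,.039),-27.3)
```

```text
t 30.85 p [ 0.6106 -0.2788  0.0635] r [-3.052  0.741  0.011] F [0.3 0.3 1.1] op 0.0601 q [-0.16  0.85  0.83  1.62 -0.72  1.01 -1.14]
x [ 0.889 -0.458 -0.007] y [-0.458 -0.889  0.001] z [-0.007  0.003 -1.   ] grasp [ 0.6106 -0.2788  0.0605]
shift [-0.0006 -0.0027 -0.0245] |0.025| turn [-0.0028 -0.0069 -0.0003] 0.4
```

Call:
step_arm([
  [[0,-0.002,-0.012],[-0.003,-0.006,0],0.06],
  [[0,-0.002,-0.024],[-0.003,-0.006,0],0.06],
  [[0,-0.002,-0.024],[-0.003,-0.006,0],0.015],
  [[0,-0.002,-0.024],[-0.003,-0.006,0],0.015],
  [[0,-0.002,-0.024],[-0.003,-0.006,0],0.015],
  [[0,-0.002,-0.024],[-0.003,-0.006,0],0.015],
  [[0,-0.002,-0.024],[-0.003,-0.006,0],0.015],
  [[0,-0.002,0.01],[-0.003,-0.006,0],0.015],
  [[0,-0.002,0.06],[-0.003,-0.006,0],0.015],
  [[0,-0.002,0.1],[-0.003,-0.006,0],0.015],
])

```text
clock: 31.85
tcp_pos: [0.6104, -0.2824, 0.1663]
tcp_rot: [3.051, -0.744, 0.001]
contact_force: [-1.4, -0.2, -0.2]
opening: 0.0239
```

Run:
```python
from h import *
s,M=tool()
p0=np.array([.5284,.1851])-.111*np.array([.9225,.386]); print(p0)
vt((*(p0+[.001,.001]),.198),22.7)
```

```text
t 31.85 p [ 0.6104 -0.2824  0.1663] r [ 3.051e+00 -7.440e-01  1.000e-03] F [-1.4 -0.2 -0.2] op 0.0239 q [-0.2   0.74  0.92  1.56 -0.63  1.15 -1.2 ]
x [ 0.888 -0.46   0.001] y [-0.46  -0.888  0.001] z [ 0.    -0.001 -1.   ] grasp [ 0.6104 -0.2824  0.1633]
[0.4260025 0.142254 ]
shift [-0.1834  0.4256  0.0317] |0.465| turn [0.001  0.0009 0.8746] 50.1
```

Call:
step_arm([
  [[-0.018,0.042,0.02],[0,0,0.0875],0.015],
  [[-0.037,0.085,0.035],[0,0,0.175],0.015],
  [[-0.055,0.128,0.035],[0,0,0.2625],0.015],
  [[-0.073,0.17,0.035],[0,0,0.35],0.015],
  [[-0.092,0.213,0.035],[0,0,0.4375],0.015],
  [[-0.11,0.256,0.035],[0,0,0.525],0.015],
  [[-0.129,0.298,0.035],[0,0,0.6125],0.015],
  [[-0.147,0.341,0.035],[0,0,0.7],0.015],
  [[-0.165,0.383,0.035],[0,0,0.7875],0.015],
  [[-0.183,0.426,0.032],[0,0,0.875],0.015],
])

```text
clock: 32.85
tcp_pos: [0.4266, 0.1455, 0.1965]
tcp_rot: [-3.078, -0.625, -0.002]
contact_force: [1.3, 0.5, -0.1]
opening: 0.0239
```

Call:
step_arm([
  [[0,0,0],[0,0,0],0.015],
  [[0,0,0],[0,0,0],0.015],
  [[0,0,0],[0,0,0],0.015],
])

```text
clock: 33.15
tcp_pos: [0.4279, 0.1431, 0.1962]
tcp_rot: [3.08, 0.617, 0.001]
contact_force: [0.0, -0.5, -1.2]
opening: 0.0237
```

Run:
```python
from h import *
s,M=tool()
rgb,d,C=shot('wrist','w16'); W=cloud(d,C)
comps(W,.0125,.0195,(.33,.75,.02,.32),100)
z=s['tcp_pos'][2]; print('held'); comps(W,z-.034,z-.018,(.3,.6,.05,.25),80)
```

```text
t 33.15 p [0.4279 0.1431 0.1962] r [3.08e+00 6.17e-01 1.00e-03] F [ 0.  -0.5 -1.2] op 0.0237 q [-1.2   0.2   0.91  2.08 -0.19  0.94 -1.37]
x [0.923 0.385 0.001] y [ 0.385 -0.923  0.001] z [ 0.001 -0.    -1.   ] grasp [0.4279 0.1431 0.1932]
[528.8 185.2] [173.6 108.3] 22.5 3152 16.4 px [320.  82.]
[527.1 185.4] [99.2 90.9] 22.6 6330 16.4 px [319.  88.]
[587.3  27. ] [84.9  5.5] 2.7 348 14.3 px [472.  95.]
[453.  303.2] [50.1  2.6] 43.3 110 15.7 px [196. 114.]
held
[432.8 144.1] [87.1 90.5] 22.6 9342 169.3 px [320. 211.]
[390.8 128. ] [27.3 34.3] 30.3 228 169.3 px [322. 295.]
```

Call:
step_arm([
  [[-0.001,0.0005,-0.05],[0,0,0],0.015],
  [[-0.001,0.0005,-0.095],[0,0,0],0.015],
  [[-0.001,0.0005,-0.125],[0,0,0],0.015],
  [[-0.001,0.0005,-0.136],[0,0,0],0.015],
  [[-0.001,0.0005,-0.136],[0,0,0],0.015],
  [[-0.001,0.0005,-0.136],[0,0,0],0.015],
])

```text
clock: 33.8
tcp_pos: [0.4275, 0.1442, 0.0612]
tcp_rot: [3.08, 0.618, 0.003]
contact_force: [0.9, 0.9, -0.8]
opening: 0.0238
```

Run:
```python
from h import *
s,M=tool(); vt((.427,.1438,.043),22.7)
```

```text
t 33.8 p [0.4275 0.1442 0.0612] r [3.08e+00 6.18e-01 3.00e-03] F [ 0.9  0.9 -0.8] op 0.0238 q [-1.    0.46  0.72  2.18 -0.5   0.66 -1.1 ]
x [0.923 0.386 0.002] y [ 0.386 -0.923  0.001] z [ 0.002  0.    -1.   ] grasp [0.4275 0.1442 0.0582]
shift [-0.0005 -0.0004 -0.0182] |0.018| turn [-0.0001  0.0019  0.0002] 0.1
```

Call:
step_arm([
  [[-0.0005,-0.0005,-0.004],[0,0.002,0],0.015],
  [[-0.0005,-0.0005,-0.009],[0,0.002,0],0.015],
  [[-0.0005,-0.0005,-0.013],[0,0.002,0],0.015],
  [[-0.0005,-0.0005,-0.0165],[0,0.002,0],0.015],
  [[-0.0005,-0.0005,-0.0175],[0,0.002,0],0.015],
])

```text
clock: 34.3
tcp_pos: [0.4262, 0.1442, 0.0428]
tcp_rot: [-3.079, -0.62, 0.002]
contact_force: [-9.4, -0.9, 35.7]
opening: 0.0235
```

Run:
```python
from h import *
s,M=tool()
```

```text
t 34.3 p [0.4262 0.1442 0.0428] r [-3.079e+00 -6.200e-01  2.000e-03] F [-9.4 -0.9 35.7] op 0.0235 q [-0.97  0.5   0.69  2.19 -0.54  0.63 -1.06]
x [ 0.922  0.387 -0.001] y [ 0.387 -0.922 -0.001] z [-0.002  0.001 -1.   ] grasp [0.4262 0.1442 0.0398]
```

Same signature as A, so I release and retreat up and away.

Call:
step_arm([
  [[0,0,0.001],[0,0,0],0.015],
  [[0,0,0.001],[0,0,0],0.05],
  [[0,0,0.001],[0,0,0],0.05],
  [[0,0,0.001],[0,0,0],0.05],
  [[0,0,0.03],[0,0,0],0.05],
  [[0,0,0.07],[0,0,0],0.06],
  [[0,0,0.12],[0,0,0],0.06],
  [[0.01,0.01,0.17],[0,0,0],0.06],
  [[0.02,0.02,0.21],[0,0,0],0.06],
  [[0.02,0.02,0.21],[0,0,0],0.06],
])

```text
clock: 35.3
tcp_pos: [0.4486, 0.1658, 0.257]
tcp_rot: [-3.076, -0.621, -0.008]
contact_force: [0.0, -0.7, -0.4]
opening: 0.0599
```

Run:
```python
from h import *
s,M=tool()
rgb,d,C=shot('wrist','w17'); W=cloud(d,C)
comps(W,.031,.042,(.33,.6,.05,.27),100)
u=np.array([.9225,.386]); v=np.array([-.386,.9225]); z=W[...,2]
for n,k in(('p0',-.111),('p1',0)):
  q=(W[...,:2]-([.5284,.1851]+k*u)); a=q@u; b=q@v
  for x in(-40,40):
    for y in(-35,35):
      m=(abs(a-x/1e3)<.006)&(abs(b-y/1e3)<.006)&(z<.06); print(n,x,y,np.round(np.median(z[m])*1000,2) if m.any() else None,m.sum())
rgb,d,C=shot('scene','s17'); W=cloud(d,C)
print('handle',*fit(W,.066,.09,.34,.6,-.08,.06))
print('mat heights'); comps(W,.008,.05,(.5,.74,-.45,-.1),60)
```

```text
t 35.3 p [0.4486 0.1658 0.257 ] r [-3.076 -0.621 -0.008] F [ 0.  -0.7 -0.4] op 0.0599 q [-1.27  0.17  0.96  1.96 -0.16  1.08 -1.42]
x [0.922 0.388 0.006] y [ 0.388 -0.922 -0.002] z [ 0.004  0.004 -1.   ] grasp [0.4486 0.1658 0.254 ]
[527.5 185. ] [70.2 23.5] 22.9 1127 36.3 px [330. 117.]
[425.1 142. ] [70.  23.1] 22.9 880 36.5 px [329. 202.]
p0 -40 -35 16.37 65
p0 -40 35 16.37 63
p0 40 -35 16.78 73
p0 40 35 16.49 79
p1 -40 -35 16.49 80
p1 -40 35 16.46 81
p1 40 -35 16.62 89
p1 40 35 16.5 89
handle c [467.1 -32.7] size [117.9  29.3] longaxis deg 3.3 n 271 z 73.1
mat heights
```

View pics/w17.png

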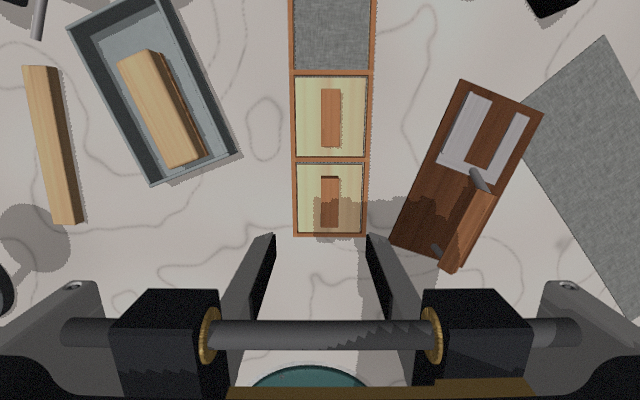

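View pics/s17.png

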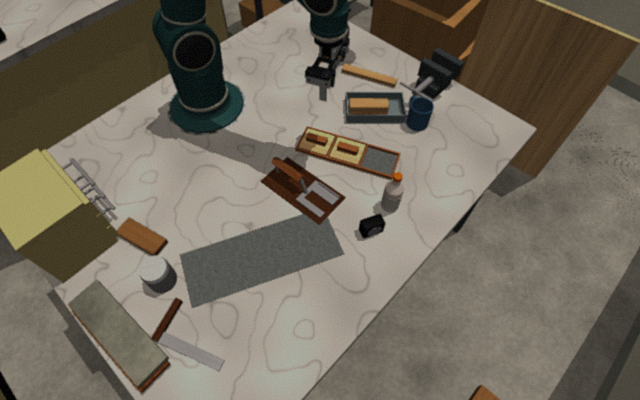

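The wrist view shows both fronts seated, cleats up at (330,117) and (329,202). The sander is in the tool box at (160,105) and the spatula stands on its board at (470,190). In the scene view the mat is empty and the bystanders are where they were, so I hand in.

```bash
python3 -c "
from h import *
print(manip.job_done()); st()"
```

```text
the job is handed in; nothing more can be done
None
the job is handed in; nothing more can be done
```

The job is done and handed in at about 35 s of robot time. No verdict is reported.

- **Sander:** I moved it from the tray into the grey tool box and let it go. Its top measured 43 mm, which means it lies on the box floor. Later pictures show it still there.
- **Fronts:** two of the three were present. I turned both over with the spatula, and the fingers never touched a front before it was turned. They are now in pockets 0 and 1, painted face down.
- **Spatula:** it stands on its board in the same place as at the start to within about 1 mm, at about 3° heading; the board measured 2 to 3°.

In the last check the backs of both fronts read 16.4 to 16.8 mm, flush with the 16 mm rim, so they are fully home. They sit about 1 mm from the pocket centres. They are square to the tray within about 0.3°. The mat is empty and the other objects look unmoved in the last picture; I did not measure them.

- **Contact force:** the wrist read about 36 N as each front reached the pocket floor, more than needed but under the limits.
- **Camera disagreement:** the side camera placed things 5 to 8 mm off from the scene and wrist cameras at the start. I worked from those two, which agreed within about 2 to 3 mm.

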